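# Mount a flanged glass barrel on the dosing unit and lock it

### The job

Mount the glass barrel with the wide flange at its foot on the dosing unit: slide it upright and sideways into the slotted plate, flange underneath the plate, fully home and standing on the deck, and only then push the locking bar all the way across behind it. Let go of everything at the end, never let the barrel tip over, and leave the other tubes, the beaker, the bottle and the jar where they stand.

Things in the scene. Friction and masses are not known exactly. Their poses are not given: they have to be found in the camera images.
- barrel_mid (a point): The barrel to mount: loose upright clear glass cylinder, 140 mm tall, 30 mm in diameter, steel band at the top no wider than the glass, round steel flange 54 mm wide and 6 mm thick at its very foot; 0.15 to 0.29 kg. Point on its axis, 70 mm above its underside; z is its axis, yaw is meaningless. The plain and rimmed tubes stand in similar places, in any order; only this one has a foot flange.
- seat (a point): Fixed dosing unit: low white deck 30 mm above the bench, steel slotted plate on it, cream housing behind. Point: on the deck's top face, on the barrel's axis when it is fully home against the slot's end. z up, +x the way the barrel slides in, +y the way the locking bar closes. The cream housing begins at x = +60 mm and rises 40 mm above the deck.
- slot_mouth (a point): Mouth of the slot: on the deck under the plate's front edge, 45 mm before the seat (x = -45 mm, y = 0), same axes. The level plate is 6 mm thick, underside 11 mm and top 17 mm above the deck, 95 mm long, 130 mm wide. The slot opens to -x, 62 mm wide at the mouth, narrowing within 14 mm to 34 mm. Under the plate the channel for the flange is 86 mm wide.
- deck_front (a point): Middle of the bare deck before the plate, on the deck's top face, 88 mm before the seat (x = -88 mm, y = 0), same axes. The deck here is level and free, from the plate's front edge 43 mm farther in to its outer edge 37 mm farther out, and 70 mm to either side: the barrel can be put down here and slid in.
- bar (a joint): Locking bar, in m: 0 drawn back, 0.090 fully across the slot against its stop. Slides along the seat's +y with about 1.5 N of friction and stays where it is left. Starts between 0 and 0.030, clear of the slot. Steel, 12 mm wide, lying on the plate at x = -32 to -20 mm of the seat, top 26 mm above the deck; tip 130 mm ahead (+y) of the knob. A 29 mm high stop stands at y = +33 mm.
- bar_knob (a point): Upright round black knob on the locking bar, 16 mm in diameter, 38 mm tall; the point is on its axis, 20 mm above the bar's top face and 18 mm below the knob's top. In the seat's frame it stands at x = -26 mm, y = -190 mm plus the joint's value, z = +46 mm. It moves with the bar: push it or pinch it from above. Low guide rails flank the bar.
- plain_tube_mid (a point): Bystander: a loose glass tube 140 mm tall, 30 mm in diameter, no flange; point at its centre, 70 mm above the bench. Not to be moved.
- rimmed_tube_mid (a point): Bystander: a loose glass tube 140 mm tall, 30 mm in diameter, with a 48 mm steel rim at its top end, none at the foot; point at its centre, 70 mm above the bench. Not to be moved.
- beaker_mid (a point): Bystander: clear beaker, 70 mm in diameter, 85 mm tall; point at its centre. Not to be moved.
- bottle_mid (a point): Bystander: amber bottle, 64 mm in diameter, 150 mm tall; point at its centre. Not to be moved.
- jar_mid (a point): Bystander: white jar with grey cap, 70 mm in diameter, 90 mm tall; point at its centre. Not to be moved.
Mind the look-alikes: they are no part of the job. Leave any green or turquoise look-alike of the part that bears barrel_mid alone.

How it is judged (in metres and radians):
On the way:
1. the barrel stands fully home in the slot, flange under the plate, while the locking bar is still open (x of barrel_mid in the frame of seat between -0.006 and 0.005 m and y of barrel_mid in the frame of seat between -0.005 and 0.005 m and z of barrel_mid in the frame of seat between 0.066 and 0.074 m and angle between barrel_mid's own z axis and vertical below 0.06 rad and value of joint bar below 0.045 m), for 0.2 s.
At the end, for the whole second after the job is handed in: The barrel stands upright (within 0.06 rad) on the unit's deck in the slot with its flange under the plate, its axis within 6 mm of fully home along the slot and 5 mm across, foot within 4 mm of the deck, at rest and released; the locking bar is pushed across to within 8 mm of its stop (x of barrel_mid in the frame of seat between -0.006 and 0.005 m and y of barrel_mid in the frame of seat between -0.005 and 0.005 m and z of barrel_mid in the frame of seat between 0.066 and 0.074 m and angle between barrel_mid's own z axis and vertical below 0.06 rad and value of joint bar above 0.082 m and linear speed of barrel below 0.02 m/s); the robot touches nothing.
It fails at once if the flanged barrel is tipped over (angle between barrel_mid's own z axis and vertical above 0.5 rad).
It fails at once if the plain or the rimmed tube is shifted more than 25 mm or tipped over (distance of any of plain_tube_mid, rimmed_tube_mid from where it was at the start of the episode above 0.025 m or angle between any of plain_tube_mid, rimmed_tube_mid's own z axis and vertical above 0.4 rad).
It fails at once if the beaker, bottle or jar is shifted more than 25 mm or tipped over (distance of any of beaker_mid, bottle_mid, jar_mid from where it was at the start of the episode above 0.025 m or angle between any of beaker_mid, bottle_mid, jar_mid's own z axis and vertical above 0.4 rad).
It also fails if it takes over 58 s, if anything falls off the work surface, if the arm or the gripper's body presses on something with over 40 N, if the wrist force passes 120 N, or if a joint passes its speed limit or range.

### The arm

A 6-joint arm with a two-finger parallel gripper is mounted at the origin on the work surface. World frame = base frame: x ahead of the robot, y to its left, z up, the work surface at z = 0. Lengths are in m, angles in degrees, forces in N, time in s.
With the tool pointing down it reaches from about 0.4 to 0.825 m from the base axis. Payload 7 kg.
Tool frame: the origin (TCP) lies midway between the tips of the shut fingers; the grasp point (between the pads) lies 19 mm behind it (r.grasp_offset is the distance from the TCP to the grasp point, in m); z points along the fingers, x is the direction in which the jaws open and shut, and the axes are right-handed (so a half turn about z gives the same grasp; the last joint's range is limited). The gripper opens to 88 mm and grips with 3 to 60 N. Pads are 19 mm wide; open, the fingers measure 130 mm over their backs; the gripper's body (78 mm by 193 mm) begins 47 mm behind the grasp point.
Start: joints at [-54.196, 20.546, 0.682, 0, -70.136, -16.507], TCP at [0.223, -0.637, 0.187] pointing down, gripper open.
Joint ranges: [-176.03, 176.03], [-82.01, 121.73], [-58.28, 71.71], [-173.87, 95.51], [-174.79, -0.11], [-173.66, 173.66]. Speed limits (degrees/s): [136.94, 136.94, 172.46, 180, 180, 180].

### API

Orientations are given as [roll, pitch, yaw] about the fixed x, y, z axes, in that order (R = Rz(yaw) Ry(pitch) Rx(roll)).
In Python, from plant import r gives the robot as it stands.
- The arm moves only by the tool step_arm, never from a script. Its argument "deltas" is a list of rows, each a list of 7 numbers: the turn, a rotation vector about the tool's x, y, z in rad, then the shift along the tool's x, y, z in mm, then the opening, from -1 (shut) to 1 (fully open), so that 0 is half open. In form: [[ax, ay, az, x, y, z, grip], ...]. A call has 1 to 10 rows; each row shifts and turns the pose as measured when the row begins, along the tool's axes as they then stand; what a row does not reach is not made up. A row lasts 1/10 s, in which the tool goes at most 50 mm and 8.59 degrees, less where a joint would pass 70% of its speed; a pose out of reach is approached as far as the arm can. A call with a gripper value outside its range is refused whole. The fingers move at their own pace and stop on an object; "squeeze" is the grip in N (left out, the last holds). Time passes only in rows, so rows that do not move let the fingers close. It gives the time, the measured TCP pose, the force and the opening at its end, in the units of the state.
- r.get_state(): the state, without advancing time (a new reading comes with each control period).
- r.capture(name): name is "scene" or "side" or "wrist"; returns the picture (400x640x3 uint8, red, green, blue); there is no depth.
- r.camera_info(name): a dict with "vertical_fov" (degrees; the focal length in pixels is half the picture's height over the tangent of half this angle, whatever the lens; pixels are square), "cx", "cy" (the principal point, pixels), "k1" (the pictures are not rectified: a ray, as slopes to the right and down, at radius r is drawn at 1 + k1 r^2 times it, then the intrinsics apply), "view" (4x4, takes a point from world to camera coordinates). Camera axes: x right, y down, z forward; pixel columns grow to the right and rows downward; lengths in m; the calibration is good to about 2 mm. A picture is of the moment at which its call begins: read the wrist's pose just before it. camera_info takes no time and is no camera call; for the wrist camera it gives the pose at the moment of the call.
- r.close_job(): hands the job in, once; it reports no verdict.
The state is a dict: "time_s": time; "joints": joint angles; "qd": joint speeds; "joint_torque": joint torques, N m; "tcp_pos": TCP position; "eef_rot": TCP orientation; "contact_force": force on the tool from outside, world axes, zero at the start; "moment": the same for the moment, N m; "gripper_width": finger opening in m.
Only numpy, scipy, OpenCV 4.12 (cv2) and the standard library are available. Lean on these libraries where they do the work, as an engineer would, in place of code of your own. Each camera call takes 0.05 s, during which the arm holds its last target.

## Working session

There is one attempt and no reset: what is moved stays moved. The work goes in short steps, Python scripts to look and compute and a tool call to move; the robot and the scene stay as the last step left them, time stands still between calls to the robot, and variables do not carry over. Pictures are saved under pics/ and viewed, and the job is handed in when it is done.

Besides the shell and the picture viewer there is one more tool, called after "Emit:" as name(argument=value, ...), one argument or row to a line, values as JSON. step_arm: Moves the arm, as the interface text tells. Its arguments: {"type":"object","properties":{"deltas":{"type":"array","items":{"type":"array","items":{"type":"number"}}},"squeeze":{"type":"number"}},"required":["deltas"]}

```bash
ls; mkdir -p pics; cat > h.py <<'E'
import numpy as np, cv2
from plant import r
def save(name,fn):
    info=r.camera_info(name); im=r.capture(name)
    cv2.imwrite('pics/'+fn+'.png',im[:,:,::-1]); np.save('pics/'+fn+'.npy',np.array(info['view'])); return im,info
def K(i):
    f=200/np.tan(np.radians(i['vertical_fov'])/2); return f
def ray(i,u,v,view=None):
    V=np.array(i['view'] if view is None else view); f=K(i)
    km=np.array([[f,0,i['cx']],[0,f,i['cy']],[0,0,1]]);
    p=cv2.undistortPoints(np.array([[[u,v]]],float),km,np.array([i['k1'],0,0,0,0.]))[0,0]
    d=V[:3,:3].T@np.array([p[0],p[1],1]); o=-V[:3,:3].T@V[:3,3]; return o,d/np.linalg.norm(d)
def onz(i,u,v,z,view=None):
    o,d=ray(i,u,v,view); return o+d*(z-o[2])/d[2]
def proj(i,P,view=None):
    V=np.array(i['view'] if view is None else view); c=V[:3,:3]@np.array(P)+V[:3,3]; s=c[:2]/c[2]; s=s*(1+i['k1']*(s@s)); f=K(i)
    return np.array([i['cx'],i['cy']])+f*s
def tri(rays):
    A=0;b=0
    for o,d in rays:
        M=np.eye(3)-np.outer(d,d); A=A+M; b=b+M@o
    p=np.linalg.solve(A,b); return p,[np.linalg.norm((np.eye(3)-np.outer(d,d))@(p-o)) for o,d in rays]
E
python3 - <<'E'
from h import *
for n in('scene','side','wrist'):
    im,i=save(n,n+'0'); print(n,i['vertical_fov'],i['cx'],i['cy'],i['k1'],(-np.array(i['view'])[:3,:3].T@np.array(i['view'])[:3,3]).round(3))
print(r.get_state())
E
```

```text
pics
scene 52.40387706352568 311.3942085073035 202.5807130517009 0.02317420666542264 [1.264 0.016 1.01 ]
side 53.21807867254751 315.27180292649507 203.0748512152957 -0.0474053236580025 [0.167 0.952 0.814]
wrist 64.47756366581163 323.4386919678086 192.56187607971918 -0.06523025509352742 [ 0.156 -0.661  0.385]
{'time_s': 0.15, 'joints': array([-5.41963704e+01,  2.05818952e+01,  6.48221535e-01, -1.36921825e-02,
       -7.01344408e+01, -1.65060834e+01]), 'qd': array([-0.06285078, -0.17608563,  0.14562662,  0.04392909,  0.09802699,
       -0.03625934]), 'joint_torque': array([-9.07648682e-04, -5.83273888e+01,  2.93294638e+01,  7.00124994e+00,
        8.81026033e-03, -1.04099649e-04]), 'tcp_pos': array([ 0.22290664, -0.63672416,  0.18636036]), 'eef_rot': array([-1.79992989e+02, -6.89651435e-02,  1.09292882e+02]), 'contact_force': array([-0.26040945,  0.18249167, -0.84674719]), 'moment': array([ 0.03623365, -0.03477984,  0.00537226]), 'gripper_width': 0.08751782844374761}
```

View pics/scene0.png

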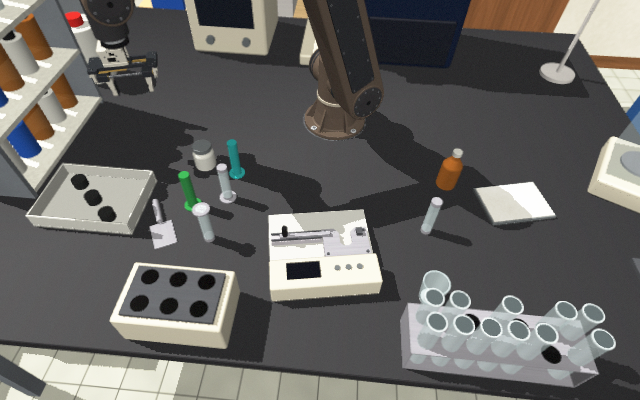

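View pics/side0.png

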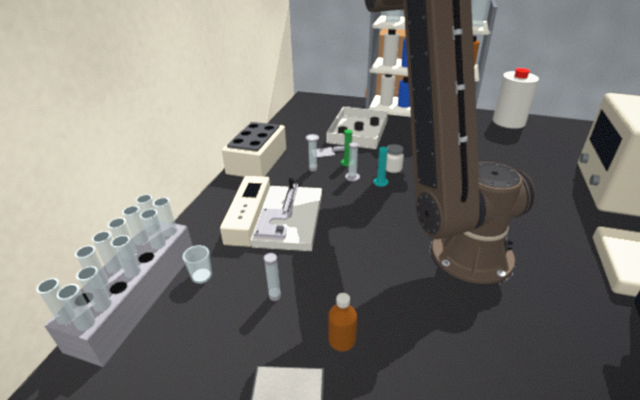

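View pics/wrist0.png

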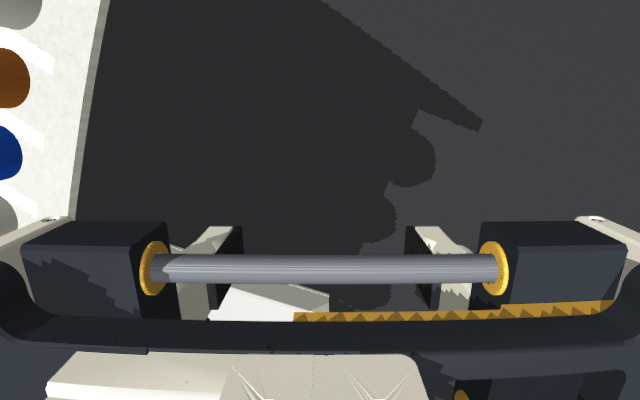

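Things that could be taken for the barrel, by scene pixel: a clear tube with a foot ring at (226,185), a clear tube with a top rim at (204,222), a plain tube at (431,215), and green (189,190) and turquoise (235,160) look-alikes. By the description I choose (226,185). I'll check it in a close crop.

```bash
python3 - <<'E'
import cv2
a=cv2.imread('pics/scene0.png'); cv2.imwrite('pics/c1.png',cv2.resize(a[130:250,160:260],None,fx=5,fy=5,interpolation=cv2.INTER_CUBIC)[:600])
cv2.imwrite('pics/c2.png',cv2.resize(a[205:300,260:390],None,fx=6,fy=6,interpolation=cv2.INTER_CUBIC))
a=cv2.imread('pics/side0.png'); cv2.imwrite('pics/c3.png',cv2.resize(a[115:200,290:420],None,fx=6,fy=6,interpolation=cv2.INTER_CUBIC))
cv2.imwrite('pics/c4.png',cv2.resize(a[165:260,215:330],None,fx=6,fy=6,interpolation=cv2.INTER_CUBIC))
E
```

```text
(no output)
```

View pics/c1.png

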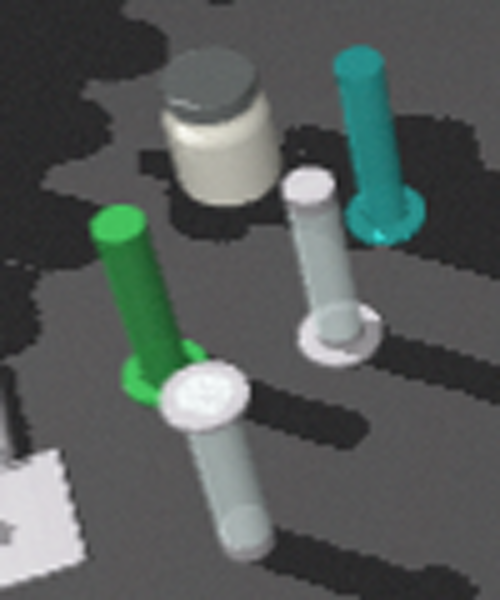

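View pics/c2.png

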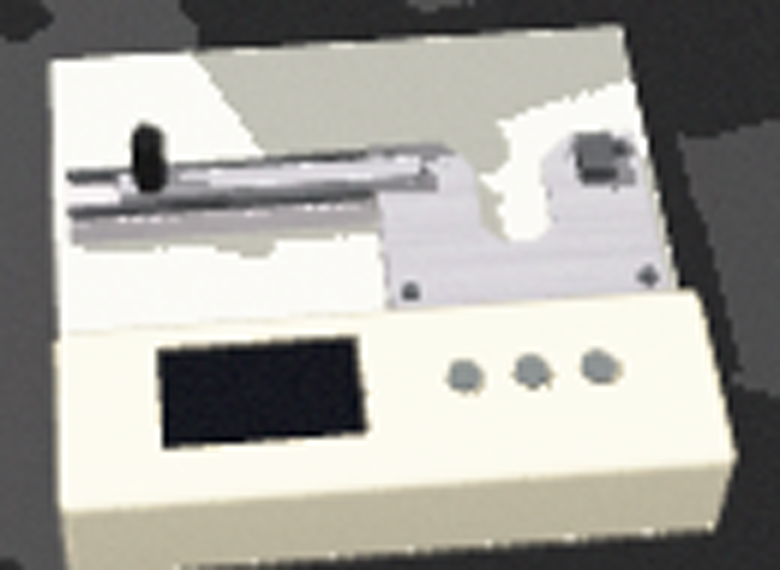

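View pics/c3.png

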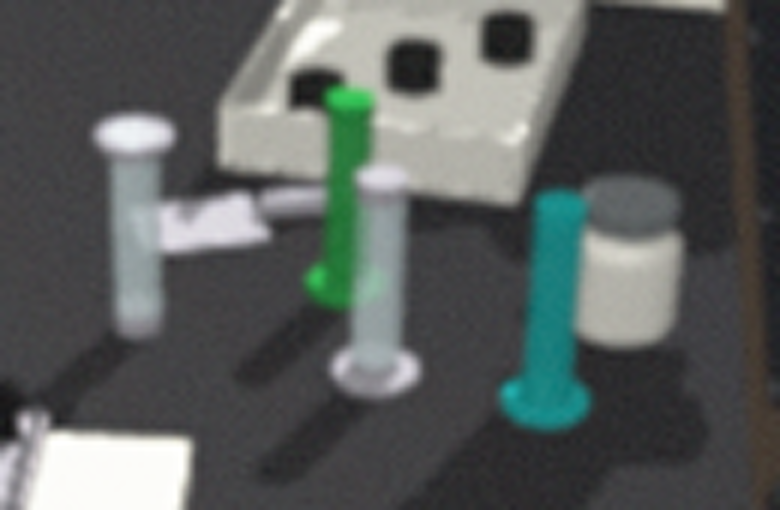

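View pics/c4.png

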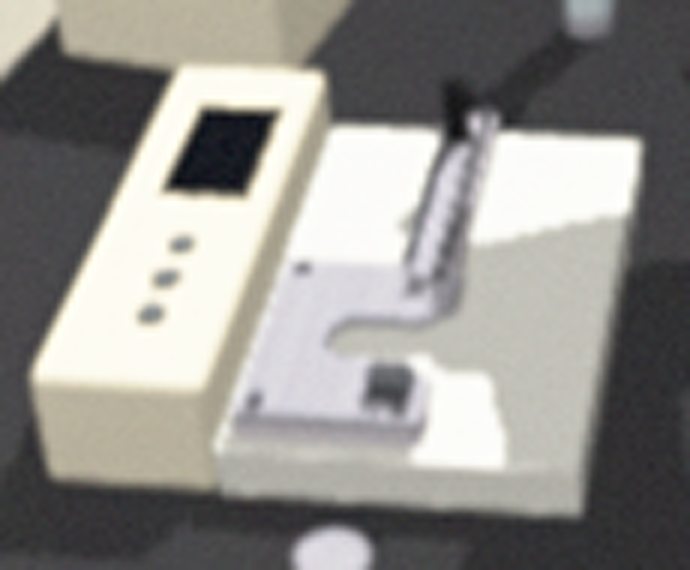

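The crop confirms it: the clear tube at scene (226,185) has the steel flange at its foot, and the one at (204,222) has its rim at the top. Next I'll triangulate rough positions.

```bash
python3 - <<'E'
from h import *
S=r.camera_info('scene');D=r.camera_info('side')
c1=lambda x,y:(160+x/5,130+y/5); c2=lambda x,y:(260+x/6,205+y/6); c3=lambda x,y:(290+x/6,115+y/6); c4=lambda x,y:(215+x/6,165+y/6)
def both(n,a,b,z):
    p,e=tri([ray(S,*a),ray(D,*b)]); print(n,p.round(4),np.round(e,4),'S',onz(S,*a,z).round(4),'D',onz(D,*b,z).round(4))
both('top',c1(308,183),c3(383,177),.14)
both('foot',c1(340,335),c3(376,371),.006)
both('rimtop',c1(205,395),c3(135,134),.14)
both('greentop',c1(120,222),c3(351,98),.14)
both('turqtop',c1(360,62),c3(560,203),.14)
both('jartop',c1(210,80),c3(632,200),.09)
both('deck-y',c2(50,62),c4(641,138),.03)
both('deck+y',c2(622,27),c4(583,512),.03)
both('plate screw1',c2(411,291),c4(303,267),.047)
both('plate screw2',c2(648,276),c4(254,399),.047)
both('knobtop',c2(147,127),c4(457,88),.094)
both('slotend',c2(523,241),c4(330,345),.047)
E
```

```text
top [ 0.4334 -0.3189  0.1403] [0.0017 0.0017] S [ 0.4352 -0.3178  0.14  ] D [ 0.4331 -0.3225  0.14  ]
foot [ 0.4337 -0.3196  0.0016] [0.0024 0.0024] S [ 0.4399 -0.3164  0.006 ] D [ 0.4314 -0.3164  0.006 ]
rimtop [ 0.5967 -0.3373  0.1385] [0.0023 0.0023] S [ 0.6002 -0.335   0.14  ] D [ 0.5954 -0.3384  0.14  ]
greentop [ 0.4773 -0.4198  0.1403] [0.0017 0.0017] S [ 0.479  -0.4185  0.14  ] D [ 0.4771 -0.4235  0.14  ]
turqtop [ 0.3254 -0.3116  0.1413] [0.0021 0.0021] S [ 0.3268 -0.3106  0.14  ] D [ 0.325  -0.3178  0.14  ]
jartop [ 0.2951 -0.4267  0.0876] [0.0033 0.0033] S [ 0.3018 -0.4229  0.09  ] D [ 0.2934 -0.4282  0.09  ]
deck-y [ 0.5135 -0.1732  0.0291] [0.0036 0.0036] S [ 0.5179 -0.1705  0.03  ] D [ 0.5119 -0.1768  0.03  ]
deck+y [0.4509 0.1219 0.0126] [0.0024 0.0024] S [0.4628 0.1187 0.03  ] D [0.4458 0.1424 0.03  ]
plate screw1 [0.6443 0.02   0.0477] [0.002 0.002] S [0.6456 0.0213 0.047 ] D [0.644 0.017 0.047]
plate screw2 [0.6242 0.1297 0.048 ] [0.0021 0.0021] S [0.6253 0.1312 0.047 ] D [0.6238 0.1265 0.047 ]
knobtop [ 0.5985 -0.1075  0.0926] [0. 0.] S [ 0.5995 -0.1074  0.094 ] D [ 0.5977 -0.1055  0.094 ]
slotend [0.6073 0.0714 0.0419] [0.0015 0.0015] S [0.6121 0.0721 0.047 ] D [0.6038 0.0756 0.047 ]
```

```bash
cat >> h.py <<'E'
from scipy.spatial.transform import Rotation as Ro
def Tst():
    s=r.get_state(); T=np.eye(4); T[:3,:3]=Ro.from_euler('xyz',s['eef_rot'],degrees=True).as_matrix(); T[:3,3]=s['tcp_pos']; return T
def pose(p,yaw):
    T=np.eye(4); T[:3,:3]=Ro.from_euler('xyz',[180,0,yaw],degrees=True).as_matrix(); T[:3,3]=p; return T
def delta(p,yaw):
    T=Tst(); G=np.linalg.inv(T)@pose(p,yaw); s=r.get_state()
    print('t',round(s['time_s'],2),'tcp',s['tcp_pos'].round(4),'rot',s['eef_rot'].round(2),'w',round(s['gripper_width'],4))
    print(' turn rad',Ro.from_matrix(G[:3,:3]).as_rotvec().round(4),'shift mm',(G[:3,3]*1000).round(1))
E
python3 - <<'E'
from h import *
i=r.camera_info('wrist'); V=np.array(i['view']); C=V@Tst()  # tool->cam
np.save('C.npy',C); print(C.round(3))
for off in [0,.03,.06,.09,.12,.16]:
  for z in (.2,.26):
    T=pose([.434+off*np.sin(np.radians(100)),-.319-off*np.cos(np.radians(100)),z],100)
    v=C@np.linalg.inv(T); print(off,z,proj(i,[.434,-.319,.14],v).round(),proj(i,[.434,-.319,.006],v).round())
delta([.50,-.31,.22],100)
E
```

```text
[[ 1.    -0.001 -0.001 -0.   ]
 [ 0.     0.964 -0.265  0.016]
 [ 0.001  0.265  0.964  0.21 ]
 [ 0.     0.     0.     1.   ]]
0 0.2 [323. 193.] [323. 165.]
0 0.26 [323. 178.] [323. 157.]
0.03 0.2 [323. 158.] [323. 141.]
0.03 0.26 [323. 148.] [323. 136.]
0.06 0.2 [323. 121.] [323. 116.]
0.06 0.26 [323. 118.] [323. 114.]
0.09 0.2 [323.  81.] [323.  90.]
0.09 0.26 [323.  86.] [323.  92.]
0.12 0.2 [323.  40.] [323.  63.]
0.12 0.26 [323.  53.] [323.  69.]
0.16 0.2 [323. -17.] [323.  27.]
0.16 0.26 [323.   7.] [323.  38.]
t 0.15 tcp [ 0.2229 -0.6367  0.1864] rot [-1.7999e+02 -7.0000e-02  1.0929e+02] w 0.0875
 turn rad [-0.0002 -0.0012  0.1622] shift mm [216.9 369.5 -33.4]
```

Emit:
step_arm(
  deltas=[
    [0,0,0.02,22,38,-6,1],
    [0,0,0.02,22,38,-6,1],
    [0,0,0.02,22,38,-6,1],
    [0,0,0.02,24,38,-4,1],
    [0,0,0.02,24,38,-4,1],
    [0,0,0.02,26,38,-4,1],
    [0,0,0.02,26,38,-2,1],
    [0,0,0.02,26,36,0,1],
    [0,0,0,24,34,0,1],
    [0,0,0,0,0,0,1],
  ],
)

```text
time_s: 1.15
tcp_pos: [0.502, -0.3319, 0.2158]
eef_rot: [-179.8, -0.4, 99.4]
contact_force: [-1.6, -0.4, -0.0]
gripper_width: 0.0877
```

```bash
python3 - <<'E'
from h import *
delta([.49,-.31,.22],100)
i=r.camera_info('wrist'); print(proj(i,[.434,-.319,.14]))
E
```

```text
t 1.15 tcp [ 0.502  -0.3319  0.2158] rot [-179.84   -0.38   99.43] w 0.0877
 turn rad [-0.0028 -0.0067 -0.0099] shift mm [23.6 -8.2 -4.1]
[351.05995538 114.19587527]
```

Good spot; I'll look.

```bash
python3 - <<'E'
from h import *
im,i=save('wrist','w1')
E
```

```text
(no output)
```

View pics/w1.png

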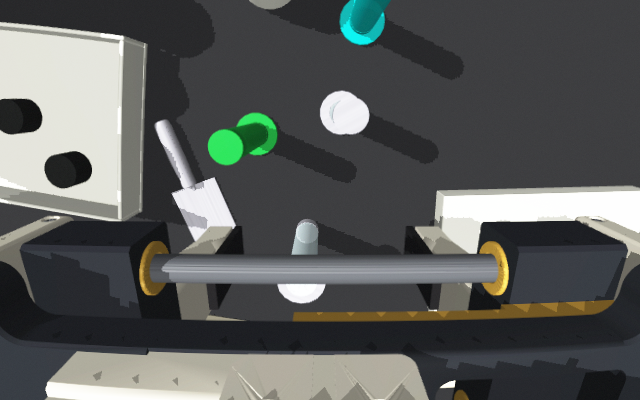

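```bash
python3 - <<'E'
import cv2
a=cv2.imread('pics/w1.png'); cv2.imwrite('pics/w1c.png',cv2.resize(a[80:150,300:390],None,fx=8,fy=8,interpolation=cv2.INTER_CUBIC))
E
```

```text
(no output)
```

View pics/w1c.png

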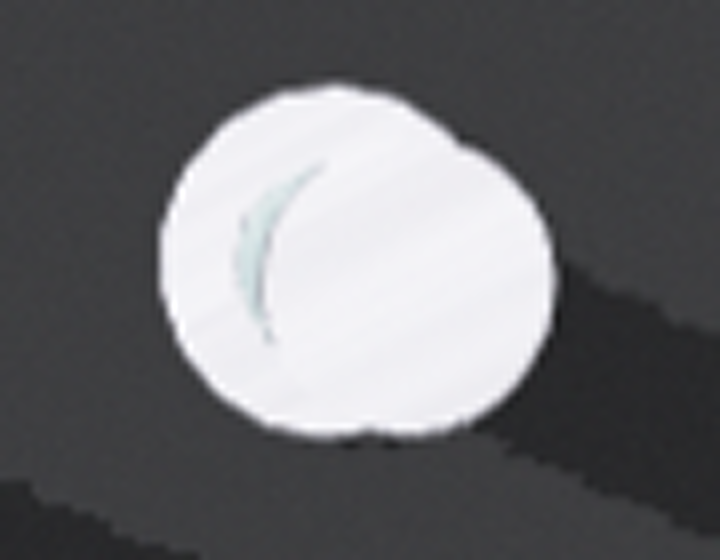

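```bash
python3 - <<'E'
from h import *
i=r.camera_info('wrist'); v=np.load('pics/w1.npy')
print(onz(i,350.9,115.9,.14,v),onz(i,342.1,112.6,.006,v))
delta([.4335,-.3195,.22],100); 
E
```

```text
[ 0.43540853 -0.31887359  0.14      ] [ 0.43476105 -0.31777029  0.006     ]
t 1.2 tcp [ 0.5007 -0.333   0.2158] rot [-179.8    -0.38   99.41] w 0.0874
 turn rad [-0.0034 -0.0067 -0.0103] shift mm [ 24.3 -64.1  -3.8]
```

Emit:
step_arm(
  deltas=[
    [-0.003,-0.006,-0.01,13,-32,0,1],
    [0,0,0,12,-30,0,1],
    [0,0,0,0,0,0,1],
  ],
)

```text
time_s: 1.5
tcp_pos: [0.4326, -0.3184, 0.2139]
eef_rot: [-179.8, -0.1, 100.1]
contact_force: [0.2, -0.2, 0.3]
gripper_width: 0.0875
```

```bash
python3 - <<'E'
from h import *
delta([.4347,-.3187,.093],100)
E
```

```text
t 1.5 tcp [ 0.4326 -0.3184  0.2139] rot [-1.7978e+02 -1.3000e-01  1.0007e+02] w 0.0875
 turn rad [-0.0039 -0.0023  0.0012] shift mm [ -0.9   2.5 120.8]
```

Emit:
step_arm(
  deltas=[
    [-0.004,-0.002,0,-0.5,2,40,1],
    [0,0,0,0,0,40,1],
    [0,0,0,0,0,28,1],
    [0,0,0,0,0,10,1],
    [0,0,0,0,0,0,1],
  ],
  squeeze=15,
)

```text
time_s: 2.0
tcp_pos: [0.4338, -0.3227, 0.0952]
eef_rot: [179.7, 0.2, 99.8]
contact_force: [-0.3, -0.1, 0.7]
gripper_width: 0.0878
```

```bash
python3 - <<'E'
from h import *
delta([.4347,-.3187,.093],100)
E
```

```text
t 2.0 tcp [ 0.4338 -0.3227  0.0952] rot [179.7    0.2   99.82] w 0.0878
 turn rad [ 0.0052  0.0036 -0.003 ] shift mm [3.8 1.6 2.2]
```

Emit:
step_arm(
  deltas=[
    [0.005,0.0035,-0.003,3.8,1.6,2,1],
    [0,0,0,0,0,0,1],
  ],
)

```text
time_s: 2.2
tcp_pos: [0.4358, -0.3196, 0.095]
eef_rot: [179.9, 0.1, 100.0]
contact_force: [-0.8, 0.7, -0.3]
gripper_width: 0.0878
```

```bash
python3 - <<'E'
from h import *
delta([.4347,-.3187,.093],100)
E
```

```text
t 2.2 tcp [ 0.4358 -0.3196  0.095 ] rot [1.7993e+02 7.0000e-02 9.9980e+01] w 0.0878
 turn rad [ 0.0012  0.0012 -0.0004] shift mm [ 1.  -0.9  2. ]
```

Close enough. I'll shut the fingers.

Emit:
step_arm(
  deltas=[
    [0,0,0,1,-1,0,0],
    [0,0,0,0,0,0,-0.3],
    [0,0,0,0,0,0,-0.6],
    [0,0,0,0,0,0,-1],
    [0,0,0,0,0,0,-1],
    [0,0,0,0,0,0,-1],
    [0,0,0,0,0,0,-1],
    [0,0,0,0,0,0,-1],
  ],
  squeeze=15,
)

```text
time_s: 3.0
tcp_pos: [0.437, -0.3193, 0.0987]
eef_rot: [179.6, 0.3, 100.0]
contact_force: [-0.2, -0.7, -0.5]
gripper_width: 0.0291
```

```bash
python3 - <<'E'
from h import *
delta([.4347,-.3187,.093],100)
E
```

```text
t 3.0 tcp [ 0.437  -0.3193  0.0987] rot [179.62   0.25 100.04] w 0.0291
 turn rad [0.0066 0.0044 0.0008] shift mm [ 1.  -2.2  5.7]
```

Gripped: 29 mm opening on the 30 mm glass. Now I lift.

Emit:
step_arm(
  deltas=[
    [0.006,0.004,0,0,0,-15,-1],
    [0,0,0,0,0,-30,-1],
    [0,0,0,0,0,-30,-1],
    [0,0,0,0,0,-5,-1],
    [0,0,0,0,0,0,-1],
  ],
  squeeze=25,
)

```text
time_s: 3.5
tcp_pos: [0.4346, -0.3181, 0.1784]
eef_rot: [-179.7, -0.2, 100.0]
contact_force: [-0.3, 0.4, -1.9]
gripper_width: 0.027
```

```bash
python3 - <<'E'
from h import *
delta([.495,.05,.17],100)
save('scene','s2');save('side','d2')
a=cv2.imread('pics/s2.png'); cv2.imwrite('pics/s2c.png',cv2.resize(a[80:240,150:310],None,fx=3.7,fy=3.7,interpolation=cv2.INTER_CUBIC))
E
```

```text
t 3.5 tcp [ 0.4346 -0.3181  0.1784] rot [-179.71   -0.23   99.99] w 0.027
 turn rad [-0.005  -0.0039 -0.0002] shift mm [352.  123.4   9.2]
```

View pics/s2c.png

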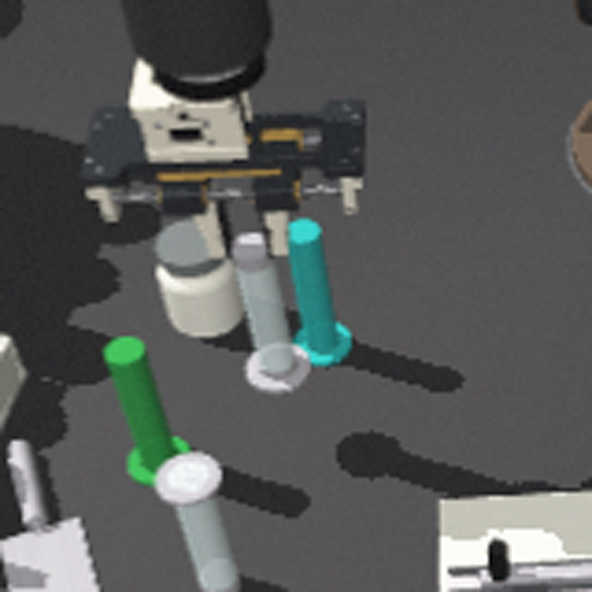

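The barrel hangs upright, with its flange at crop (278,367) clear of the bench, and the neighbours are undisturbed. Next I carry it to the bare deck.

Emit:
step_arm(
  deltas=[
    [-0.005,-0.004,0,20,7,0,-1],
    [0,0,0,38,13,0,-1],
    [0,0,0,40,14,0,-1],
    [0,0,0,40,14,0,-1],
    [0,0,0,40,14,0,-1],
    [0,0,0,40,14,0,-1],
    [0,0,0,40,14,0,-1],
    [0,0,0,40,14,0,-1],
    [0,0,0,25,9,0,-1],
    [0,0,0,0,0,0,-1],
  ],
)

```text
time_s: 4.6
tcp_pos: [0.484, 0.0316, 0.1634]
eef_rot: [-178.8, -0.2, 99.7]
contact_force: [0.1, 0.1, -2.1]
gripper_width: 0.0273
```

```bash
python3 - <<'E'
from h import *
delta([.495,.05,.14],100)
save('scene','s3');save('side','d3')
a=cv2.imread('pics/s3.png'); cv2.imwrite('pics/s3c.png',cv2.resize(a[180:300,255:395],None,fx=5,fy=5,interpolation=cv2.INTER_CUBIC))
a=cv2.imread('pics/d3.png'); cv2.imwrite('pics/d3c.png',cv2.resize(a[140:260,215:355],None,fx=5,fy=5,interpolation=cv2.INTER_CUBIC))
E
```

```text
t 4.6 tcp [0.484  0.0316 0.1634] rot [-178.78   -0.21   99.67] w 0.0273
 turn rad [-0.0213 -0.0036 -0.0058] shift mm [16.2 14.5 23.1]
```

View pics/s3c.png

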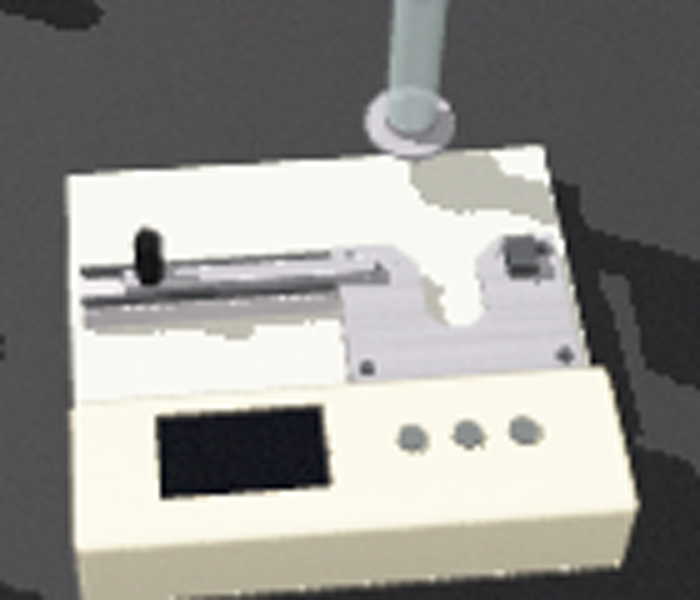

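View pics/d3c.png

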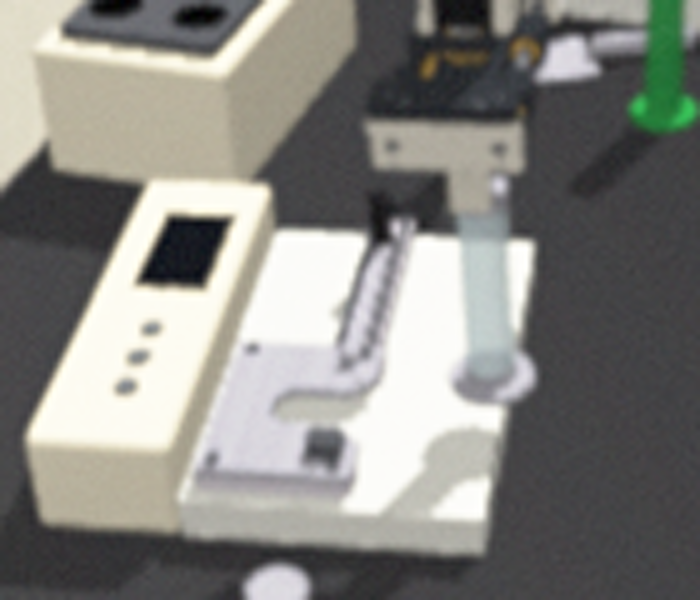

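Unit fit: yaw about 10.45°, seat ≈ (0.5925, 0.069). The knob gives x = -26 mm and bar ≈ 0.016 in that frame, which is consistent. Now I align over deck_front.

```bash
cat >> h.py <<'E'
Y=10.45; SX=np.array([np.cos(np.radians(Y)),np.sin(np.radians(Y))]); SY=np.array([-SX[1],SX[0]]); SEAT=np.array([.5925,.069])
def W(x,y,z): return list(SEAT+x*SX+y*SY)+[z+.03]
def insea():
    s=r.get_state(); d=s['tcp_pos'][:2]-SEAT; print('TCP in seat mm',(1000*np.array([d@SX,d@SY,s['tcp_pos'][2]-.03])).round(1),'F',np.round(s['contact_force'],1),'F seat',np.round([s['contact_force'][:2]@SX,s['contact_force'][:2]@SY],1))
E
python3 - <<'E'
from h import *
insea(); delta(W(-.086,0,.110),100.45)
E
```

```text
TCP in seat mm [-114.7  -19.2  133.3] F [-0.1 -1.1 -2. ] F seat [-0.4 -1.1]
t 4.7 tcp [0.4831 0.0294 0.1633] rot [-178.72   -0.19   99.59] w 0.0272
 turn rad [-0.0223 -0.0034 -0.015 ] shift mm [19.5 29.  22.8]
```

Emit:
step_arm(
  deltas=[
    [-0.022,-0.003,-0.015,10,14,0,-1],
    [0,0,0,10,14,6,-1],
    [0,0,0,0,0,10,-1],
    [0,0,0,0,0,0,-1],
  ],
)

```text
time_s: 5.1
tcp_pos: [0.5083, 0.0531, 0.1442]
eef_rot: [-179.9, 0.0, 100.3]
contact_force: [-0.2, -0.2, -1.9]
gripper_width: 0.0271
```

```bash
python3 - <<'E'
from h import *
insea(); delta(W(-.086,0,.100),100.45)
E
```

```text
TCP in seat mm [-85.7  -0.3 114.2] F [-0.2 -0.2 -1.9] F seat [-0.2 -0.1]
t 5.1 tcp [0.5083 0.0531 0.1442] rot [-1.7993e+02  2.0000e-02  1.0030e+02] w 0.0271
 turn rad [-0.0013  0.0003 -0.0025] shift mm [ 0.4 -0.3 14.2]
```

Emit:
step_arm(
  deltas=[
    [0,0,0,0,0,8,-1],
    [0,0,0,0,0,4,-1],
    [0,0,0,0,0,2,-1],
    [0,0,0,0,0,1,-1],
  ],
)

```text
time_s: 5.5
tcp_pos: [0.5094, 0.0522, 0.1288]
eef_rot: [-180.0, 0.1, 100.2]
contact_force: [-2.1, 0.6, 11.8]
gripper_width: 0.0272
```

```bash
python3 - <<'E'
from h import *
insea(); delta(W(-.086,0,.100),100.45)
E
```

```text
TCP in seat mm [-84.8  -1.5  98.8] F [-2.1  0.6 11.8] F seat [-1.9  0.9]
t 5.5 tcp [0.5094 0.0522 0.1288] rot [-1.7997e+02  7.0000e-02  1.0024e+02] w 0.0272
 turn rad [-0.0005  0.0012 -0.0037] shift mm [ 1.5 -1.2 -1.2]
```

The foot touches the deck at TCP z ≈ 99 mm above it. I raise 2.5 mm and look.

Emit:
step_arm(
  deltas=[
    [0,0.001,-0.004,1.5,0,-2,-1],
    [0,0,0,0,0,-0.5,-1],
    [0,0,0,0,0,0,-1],
  ],
)

```text
time_s: 5.8
tcp_pos: [0.5094, 0.0535, 0.1321]
eef_rot: [179.9, -0.0, 100.5]
contact_force: [-0.7, 0.2, -1.1]
gripper_width: 0.027
```

```bash
python3 - <<'E'
from h import *
insea(); delta(W(-.086,0,.1015),100.45)
save('scene','s4');save('side','d4')
a=cv2.imread('pics/s4.png'); cv2.imwrite('pics/s4c.png',cv2.resize(a[150:270,300:400],None,fx=5,fy=5,interpolation=cv2.INTER_CUBIC))
a=cv2.imread('pics/d4.png'); cv2.imwrite('pics/d4c.png',cv2.resize(a[150:260,225:335],None,fx=5,fy=5,interpolation=cv2.INTER_CUBIC))
E
```

```text
TCP in seat mm [-8.450e+01 -1.000e-01  1.021e+02] F [-0.7  0.2 -1.1] F seat [-0.7  0.4]
t 5.8 tcp [0.5094 0.0535 0.1321] rot [ 1.7995e+02 -1.0000e-02  1.0046e+02] w 0.027
 turn rad [ 0.0009 -0.0002  0.0002] shift mm [ 0.1 -1.5  0.6]
```

View pics/s4c.png

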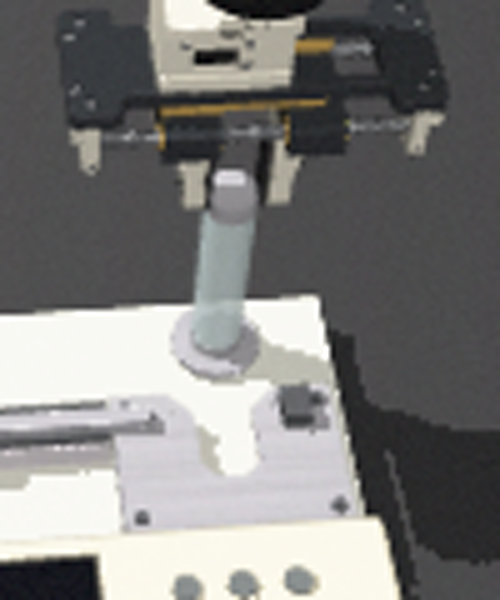

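View pics/d4c.png

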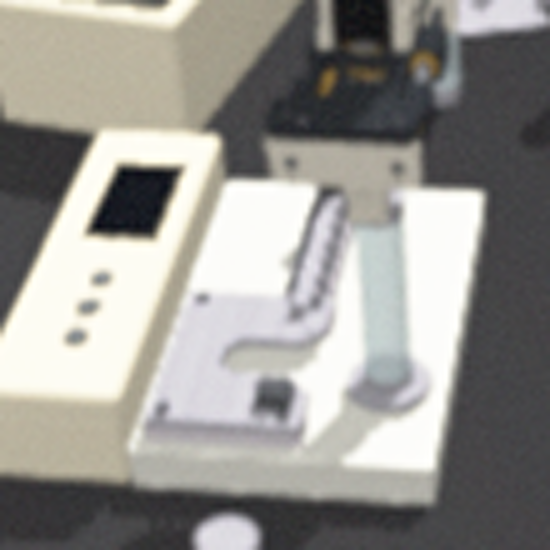

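```bash
python3 - <<'E'
from h import *
S=r.camera_info('scene');D=r.camera_info('side')
p,e=tri([ray(S,300+216/5,150+344/5),ray(D,225+389/5,150+386/5)])
d=p[:2]-SEAT; print(p.round(4),np.round(e,4),'seat',(d@SX*1000).round(1),(d@SY*1000).round(1))
for z in (.006,.14):
  P=W(-.0865,0,z+.003); a=proj(S,P);b=proj(D,P); print(z,((a-[300,150])*5).round(),((b-[225,150])*5).round())
E
```

```text
[0.5058 0.0557 0.0327] [0.0024 0.0024] seat -87.7 2.6
0.006 [211. 336.] [384. 378.]
0.14 [229. 188.] [375. 197.]
```

Emit:
step_arm(
  deltas=[
    [0,0,0,0,10,0.3,-1],
    [0,0,0,0,10,0,-1],
    [0,0,0,0,10,0,-1],
    [0,0,0,0,4,0,-1],
  ],
)

```text
time_s: 6.3
tcp_pos: [0.5456, 0.0602, 0.1315]
eef_rot: [180.0, -0.0, 100.5]
contact_force: [0.3, -0.1, -2.3]
gripper_width: 0.0273
```

```bash
python3 - <<'E'
from h import *
insea(); delta(W(-.046,0,.1015),100.45)
E
```

```text
TCP in seat mm [-47.7  -0.2 101.5] F [ 0.3 -0.1 -2.3] F seat [ 0.3 -0.2]
t 6.3 tcp [0.5456 0.0602 0.1315] rot [179.95  -0.   100.47] w 0.0273
 turn rad [ 0.0008 -0.      0.0004] shift mm [ 0.2  1.7 -0. ]
```

Emit:
step_arm(
  deltas=[
    [0,0,0,0,6,0,-1],
    [0,0,0,0,6,0,-1],
    [0,0,0,0,4,0,-1],
  ],
)

```text
time_s: 6.6
tcp_pos: [0.5629, 0.0632, 0.1307]
eef_rot: [-180.0, 0.0, 100.5]
contact_force: [0.5, -0.1, -1.0]
gripper_width: 0.0273
```

```bash
python3 - <<'E'
from h import *
insea()
save('scene','s5');save('side','d5')
a=cv2.imread('pics/s5.png'); A=cv2.resize(a[190:270,310:390],None,fx=7,fy=7,interpolation=cv2.INTER_CUBIC)
a=cv2.imread('pics/d5.png'); cv2.imwrite('pics/d5c.png',cv2.resize(a[165:260,225:335],None,fx=6,fy=6,interpolation=cv2.INTER_CUBIC)); cv2.imwrite('pics/s5c.png',A)
E
```

```text
TCP in seat mm [-30.1  -0.3 100.7] F [ 0.5 -0.1 -1. ] F seat [ 0.5 -0.2]
```

View pics/s5c.png

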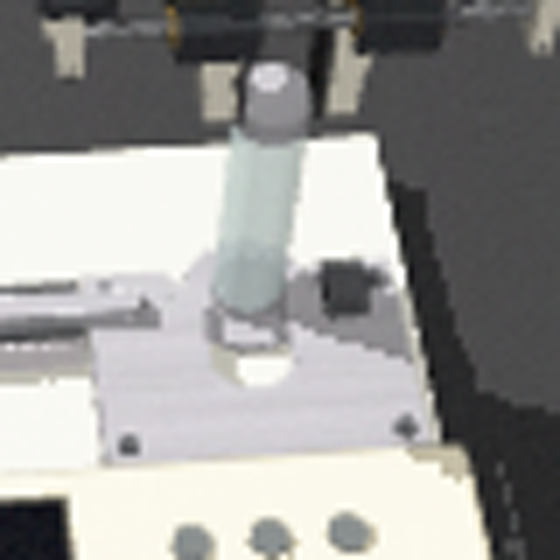

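View pics/d5c.png

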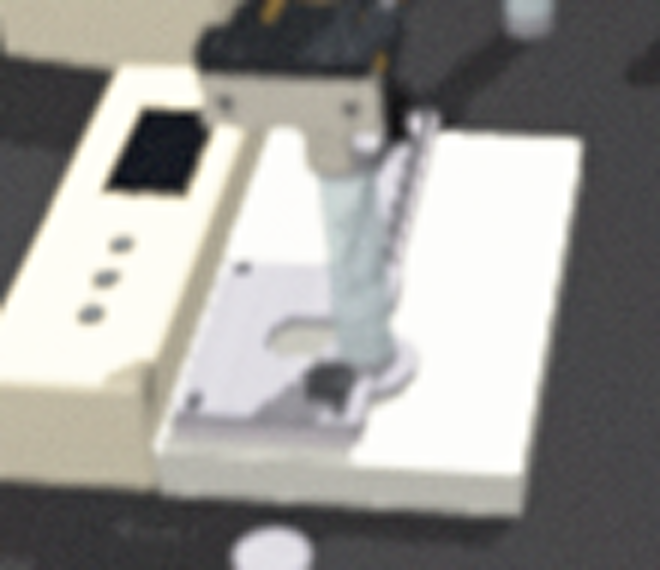

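The flange is under the plate (visible through the slot at crop (250,330)), the glass is between the walls and there are no forces. I continue home slowly.

Emit:
step_arm(
  deltas=[
    [0,0,0,0,6,-0.3,-1],
    [0,0,0,0,6,0,-1],
    [0,0,0,0,6,0,-1],
    [0,0,0,0,5,0,-1],
  ],
)

```text
time_s: 7.1
tcp_pos: [0.5858, 0.0671, 0.1313]
eef_rot: [-179.9, 0.0, 100.5]
contact_force: [-1.9, -0.8, -0.4]
gripper_width: 0.0275
```

```bash
python3 - <<'E'
from h import *
insea();delta(W(.002,0,.1005),100.45)
E
```

```text
TCP in seat mm [ -7.   -0.6 101.3] F [-1.9 -0.8 -0.4] F seat [-2.  -0.5]
t 7.1 tcp [0.5858 0.0671 0.1313] rot [-1.7989e+02  4.0000e-02  1.0046e+02] w 0.0275
 turn rad [-0.0019  0.0007  0.0002] shift mm [0.6 9.  0.7]
```

Emit:
step_arm(
  deltas=[
    [0,0,0,0,3,0.5,-1],
    [0,0,0,0,3,0,-1],
  ],
)

```text
time_s: 7.3
tcp_pos: [0.5911, 0.0685, 0.1308]
eef_rot: [-179.8, 0.0, 100.5]
contact_force: [-8.1, 1.8, 2.9]
gripper_width: 0.0273
```

```bash
python3 - <<'E'
from h import *
insea();delta(W(.002,0,.1005),100.45)
E
```

```text
TCP in seat mm [ -1.5  -0.2 100.8] F [-8.1  1.8  2.9] F seat [-7.6  3.2]
t 7.3 tcp [0.5911 0.0685 0.1308] rot [-1.7976e+02  1.0000e-02  1.0046e+02] w 0.0273
 turn rad [-0.0042  0.0002  0.0001] shift mm [0.2 3.5 0.3]
```

Firm contact along +x. I set it down on the deck.

Emit:
step_arm(
  deltas=[
    [-0.004,0,0,0,1,1.5,-1],
    [0,0,0,0,0.5,1,-1],
  ],
)

```text
time_s: 7.5
tcp_pos: [0.5926, 0.0692, 0.1303]
eef_rot: [-180.0, 0.0, 100.5]
contact_force: [-7.4, 1.4, 9.4]
gripper_width: 0.027
```

```bash
python3 - <<'E'
from h import *
insea();delta(W(.002,0,.099),100.45)
save('scene','s6');save('side','d6')
a=cv2.imread('pics/s6.png'); A=cv2.resize(a[190:270,310:390],None,fx=7,fy=7,interpolation=cv2.INTER_CUBIC)
a=cv2.imread('pics/d6.png'); cv2.imwrite('pics/d6c.png',cv2.resize(a[165:260,225:335],None,fx=6,fy=6,interpolation=cv2.INTER_CUBIC)); cv2.imwrite('pics/s6c.png',A)
E
```

```text
TCP in seat mm [1.000e-01 2.000e-01 1.003e+02] F [-7.4  1.4  9.4] F seat [-7.   2.7]
t 7.5 tcp [0.5926 0.0692 0.1303] rot [-1.800e+02  1.000e-02  1.005e+02] w 0.027
 turn rad [-0.      0.0001  0.0009] shift mm [-0.2  1.9  1.3]
```

View pics/s6c.png

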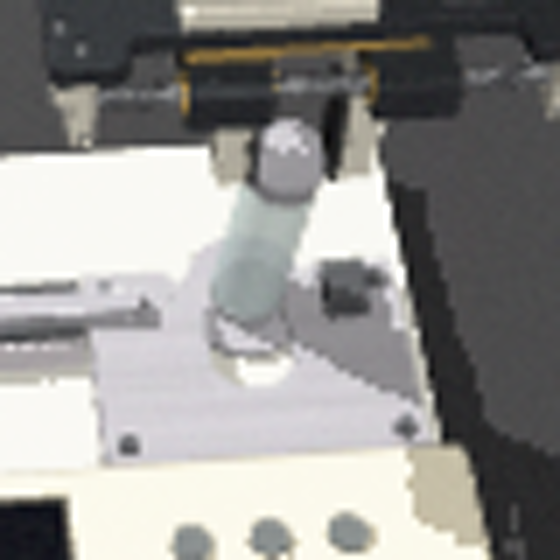

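View pics/d6c.png

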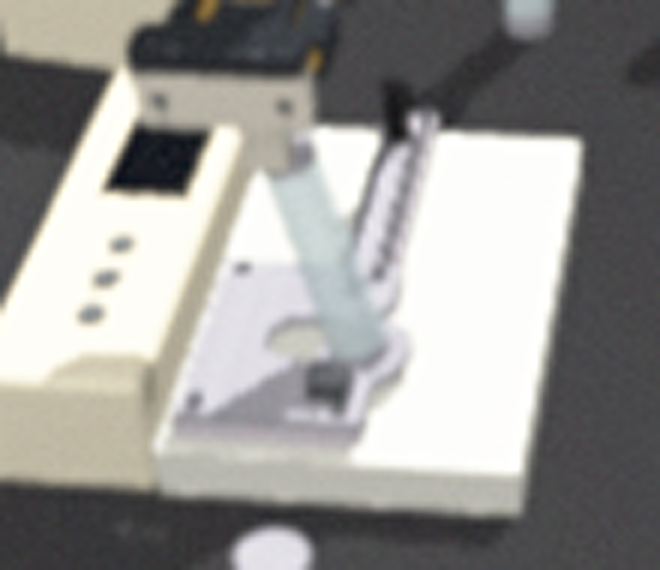

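The pictures show it is not home: the foot stayed behind at the slot's throat and the barrel pivoted in the jaws, leaning about 0.25 rad. I'll measure how far and back out.

```bash
python3 - <<'E'
from h import *
S=r.camera_info('scene');D=r.camera_info('side')
def q(n,a,b):
    p,e=tri([ray(S,310+a[0]/7,190+a[1]/7),ray(D,225+b[0]/6,165+b[1]/6)])
    d=p[:2]-SEAT; print(n,p.round(4),np.round(e,4),'seat',(d@SX*1000).round(1),(d@SY*1000).round(1),((p[2]-.03)*1000).round(1))
q('glassbottom6',(247,310),(362,352)); q('top6',(289,137),(299,143))
q('glassbottom5',(251,305),(367,358)); q('top5',(272,78),(369,142))
for x in(-.045,-.031,0,.015):
  for y in (-.017,.017):
    print(x,y,((proj(S,W(x,y,.017))-[310,190])*7).round(),((proj(D,W(x,y,.017))-[225,165])*6).round())
print(r.get_state()['joints'].round(1))
E
```

```text
glassbottom6 [0.5631 0.0624 0.0372] [0.0052 0.0052] seat -30.1 -1.1 7.2
top6 [0.5807 0.0701 0.1715] [0.0017 0.0017] seat -11.4 3.3 141.5
glassbottom5 [0.5595 0.0643 0.0356] [0.0049 0.0049] seat -33.3 1.3 5.6
top5 [0.5493 0.0615 0.1706] [0.0037 0.0037] seat -43.8 0.5 140.6
-0.045 -0.017 [199. 260.] [387. 326.]
-0.045 0.017 [280. 255.] [375. 367.]
-0.031 -0.017 [204. 287.] [360. 324.]
-0.031 0.017 [284. 282.] [348. 365.]
0 -0.017 [213. 348.] [302. 321.]
0 0.017 [296. 343.] [288. 362.]
0.015 -0.017 [218. 379.] [274. 319.]
0.015 0.017 [301. 374.] [260. 360.]
[  25.4   15.7  -14.1    0.   -60.2 -104.9]
```

Emit:
step_arm(
  deltas=[
    [0,0,0,0,-6,-0.5,-1],
    [0,0,0,0,-6,-0.5,-1],
    [0,0,0,0,-6,0,-1],
    [0,0,0,0,-5,0,-1],
  ],
  squeeze=10,
)

```text
time_s: 8.0
tcp_pos: [0.5697, 0.0653, 0.1314]
eef_rot: [179.9, -0.0, 100.5]
contact_force: [-0.0, -0.8, -1.5]
gripper_width: 0.0287
```

```bash
cat >> h.py <<'E'
def look(k):
    insea()
    for n,c in(('scene','s'),('side','d')):
        save(n,c+k); a=cv2.imread(f'pics/{c}{k}.png')
        b=cv2.resize(a[170:270,310:390],None,fx=6,fy=6,interpolation=cv2.INTER_CUBIC) if c=='s' else cv2.resize(a[155:255,230:310],None,fx=6,fy=6,interpolation=cv2.INTER_CUBIC)
        if c=='s': B=b
    cv2.imwrite(f'pics/m{k}.png',cv2.resize(np.hstack([B,b]),None,fx=.83,fy=.83,interpolation=cv2.INTER_AREA))
E
python3 - <<'E'
from h import *
look('7');delta(W(-.03,0,.099),100.45)
E
```

```text
TCP in seat mm [-23.1   0.5 101.4] F [-0.  -0.8 -1.5] F seat [-0.2 -0.8]
t 8.1 tcp [0.5695 0.0653 0.1315] rot [ 1.7990e+02 -3.0000e-02  1.0049e+02] w 0.0284
 turn rad [ 0.0017 -0.0006  0.0008] shift mm [-0.5 -6.7  2.5]
```

View pics/m7.png

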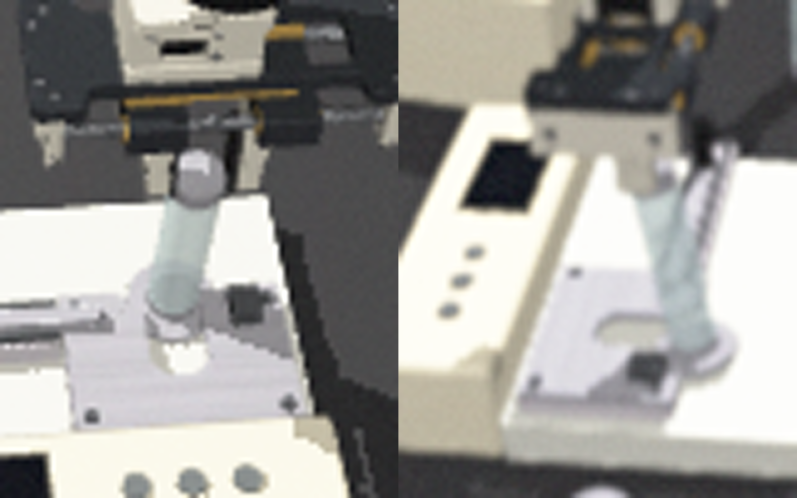

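Emit:
step_arm(
  deltas=[
    [0,0,0,0,-10,0,-1],
    [0,0,0,0,-15,0,-1],
    [0,0,0,0,-15,0,-1],
    [0,0,0,0,-8,0,-1],
    [0,0,0,0,0,0,-1],
  ],
)

```text
time_s: 8.6
tcp_pos: [0.5194, 0.0558, 0.131]
eef_rot: [179.9, -0.0, 100.5]
contact_force: [-0.2, 0.1, -1.5]
gripper_width: 0.0286
```

```bash
python3 - <<'E'
from h import *
insea();delta(W(-.07,0,.099),100.45)
E
```

```text
TCP in seat mm [-74.3   0.3 101. ] F [-0.2  0.1 -1.5] F seat [-0.2  0.2]
t 8.6 tcp [0.5194 0.0558 0.131 ] rot [ 1.7989e+02 -4.0000e-02  1.0048e+02] w 0.0286
 turn rad [ 0.002  -0.0006  0.0005] shift mm [-0.3  4.3  2. ]
```

Now I press down gently with a light grip so the flange squares itself on the deck.

Emit:
step_arm(
  deltas=[
    [0,0,0,0,0,1.5,-1],
    [0,0,0,0,0,2,-1],
    [0,0,0,0,0,1.5,-1],
  ],
  squeeze=4,
)

```text
time_s: 8.9
tcp_pos: [0.5237, 0.0567, 0.1294]
eef_rot: [179.4, 0.0, 100.6]
contact_force: [0.1, -0.0, 7.7]
gripper_width: 0.0292
```

```bash
python3 - <<'E'
from h import *
look('8')
E
```

```text
TCP in seat mm [-69.9   0.3  99.4] F [ 0.1 -0.   7.7] F seat [ 0.1 -0. ]
```

View pics/m8.png

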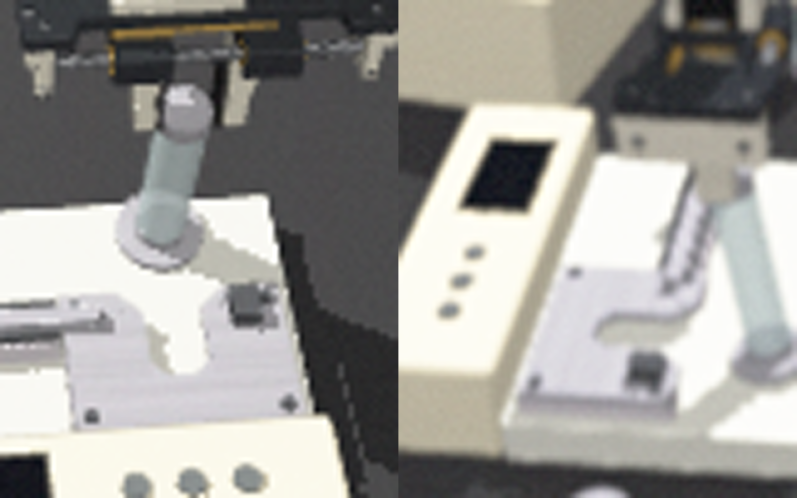

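Still leaning by about 0.17 rad. I lift slightly and turn the tool back by that amount, so the barrel itself becomes vertical.

Emit:
step_arm(
  deltas=[
    [0,0,0,0,0,-4,-1],
    [-0.08,0,0,0,0,0,-1],
    [-0.08,0,0,0,0,0,-1],
    [0,0,0,0,0,0,-1],
  ],
  squeeze=10,
)

```text
time_s: 9.4
tcp_pos: [0.5262, 0.0573, 0.1328]
eef_rot: [170.0, 0.0, 100.5]
contact_force: [-0.0, 0.6, -0.6]
gripper_width: 0.0288
```

```bash
python3 - <<'E'
from h import *
look('9');delta(W(-.07,0,.099),100.45)
E
```

```text
TCP in seat mm [-67.4   0.5 102.8] F [-0.   0.6 -0.6] F seat [0.1 0.6]
t 9.5 tcp [0.5281 0.0581 0.1337] rot [1.7008e+02 3.0000e-02 1.0059e+02] w 0.0289
 turn rad [0.1732 0.0003 0.0024] shift mm [-1.  -5.4  3.8]
```

View pics/m9.png

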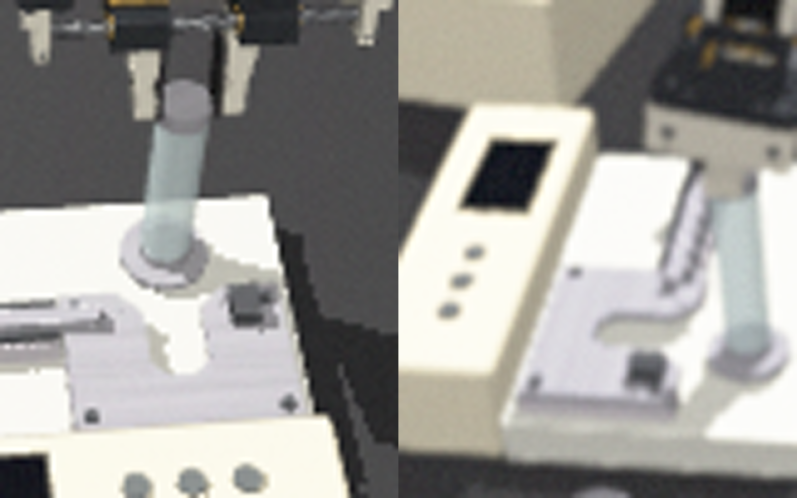

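Emit:
step_arm(
  deltas=[
    [-0.03,0,0,0,-7,-1,-1],
    [0,0,0,0,-7,-1,-1],
    [0,0,0,0,0,2,-1],
    [0,0,0,0,0,2,-1],
  ],
  squeeze=6,
)

```text
time_s: 9.9
tcp_pos: [0.5183, 0.0571, 0.1305]
eef_rot: [168.4, 0.1, 100.6]
contact_force: [-0.7, -0.8, 8.6]
gripper_width: 0.0293
```

```bash
python3 - <<'E'
from h import *
look('10')
E
```

```text
TCP in seat mm [-75.1   1.7 100.5] F [-0.7 -0.8  8.6] F seat [-0.8 -0.7]
```

View pics/m10.png

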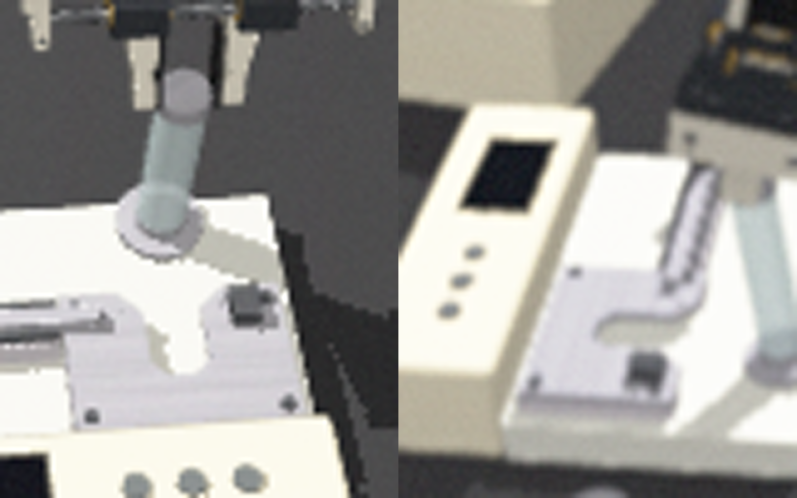

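```bash
python3 - <<'E'
from h import *
S=r.camera_info('scene');D=r.camera_info('side')
f=.83*6
for a,b,k in(((158,222),(777-398.4,358),'m10'),((163,256),(747-398.4,355),'m9'),((186,96),(0,0),'top10')):
    p=onz(S,310+a[0]/f,170+a[1]/f,.036 if k!='top10' else .168); d=p[:2]-SEAT
    p2,e=tri([ray(S,310+a[0]/f,170+a[1]/f),ray(D,230+b[0]/f,155+b[1]/f)]);d2=p2[:2]-SEAT
    print(k,(d@SX*1000).round(1),(d@SY*1000).round(1),'tri',(d2@SX*1000).round(1),(d2@SY*1000).round(1),p2[2].round(4))
E
```

```text
m10 -99.0 0.7 tri -99.5 0.8 0.0354
m9 -73.0 0.3 tri -78.2 -0.4 0.0329
top10 -84.6 4.5 tri 76.1 -7.5 0.3034
```

Emit:
step_arm(
  deltas=[
    [0,0,0,0,0,-4,-1],
    [-0.06,0,0,0,0,0,-1],
    [-0.06,0,0,0,0,0,-1],
    [0,0,0,0,0,0,-1],
  ],
  squeeze=10,
)

```text
time_s: 10.4
tcp_pos: [0.5194, 0.0575, 0.1341]
eef_rot: [161.5, 0.1, 100.6]
contact_force: [-1.7, 0.3, -2.5]
gripper_width: 0.0289
```

```bash
python3 - <<'E'
from h import *
look('11')
E
```

```text
TCP in seat mm [-74.    1.9 104.1] F [-1.7  0.3 -2.5] F seat [-1.6  0.6]
```

View pics/m11.png

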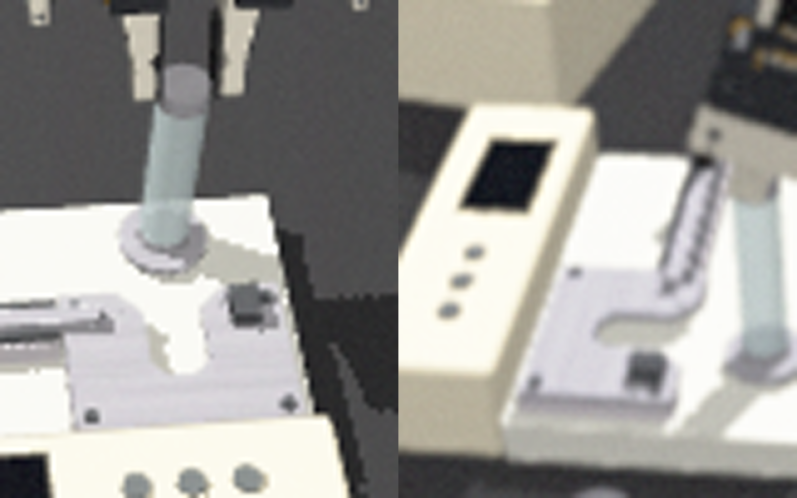

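Emit:
step_arm(
  deltas=[
    [0,0,0,0,-0.5,1.4,-1],
    [0,0,0,0,-0.5,1.4,-1],
  ],
  squeeze=10,
)

```text
time_s: 10.7
tcp_pos: [0.5229, 0.0593, 0.1332]
eef_rot: [161.5, 0.1, 100.6]
contact_force: [0.1, 0.0, -1.8]
gripper_width: 0.0287
```

```bash
python3 - <<'E'
from h import *
insea()
E
```

```text
TCP in seat mm [-70.2   3.1 103.2] F [ 0.1  0.  -1.8] F seat [ 0.1 -0. ]
```

Emit:
step_arm(
  deltas=[
    [0,0,0,-1,-3,2,-1],
    [0,0,0,0,-1,1.5,-1],
  ],
)

```text
time_s: 10.9
tcp_pos: [0.5237, 0.0593, 0.1306]
eef_rot: [161.2, 0.0, 100.6]
contact_force: [0.7, -1.5, 10.4]
gripper_width: 0.0289
```

```bash
python3 - <<'E'
from h import *
insea()
E
```

```text
TCP in seat mm [-69.5   2.9 100.6] F [ 0.7 -1.5 10.4] F seat [ 0.4 -1.6]
```

Contact. I ease up 0.7 mm and open.

Emit:
step_arm(
  deltas=[
    [0,0,0,0,0,-0.7,-0.33],
    [0,0,0,0,0,0,-0.2],
    [0,0,0,0,0,0,0],
    [0,0,0,0,0,0,0.4],
    [0,0,0,0,0,0,0.4],
  ],
)

```text
time_s: 11.4
tcp_pos: [0.5243, 0.0594, 0.1314]
eef_rot: [161.2, 0.0, 100.6]
contact_force: [0.2, 0.3, 0.7]
gripper_width: 0.0537
```

```bash
python3 - <<'E'
from h import *
look('12')
E
```

```text
TCP in seat mm [-68.8   2.9 101.4] F [0.2 0.3 0.7] F seat [0.2 0.2]
```

View pics/m12.png

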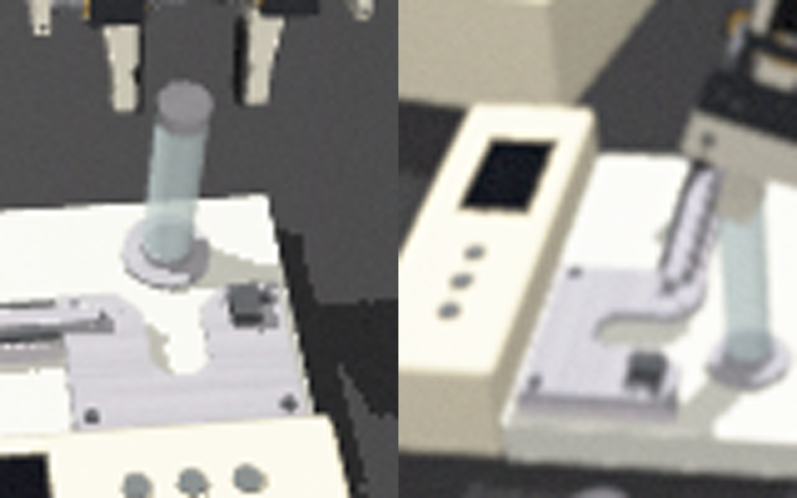

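The barrel stands free and upright on the deck. I'll raise clear, level the tool and turn it 90°, so the jaws close along the slot and can hold the barrel against tilting when pushed.

Emit:
step_arm(
  deltas=[
    [0,0,0,0,8,-28,0.4],
    [0,0,0,0,10,-35,0.4],
    [0.12,0,0,0,8,-20,0.4],
    [0.12,0,0,0,0,-5,0.4],
    [0.08,0,0,0,0,0,1],
    [0,0,0.14,0,0,0,1],
    [0,0,0.14,0,0,0,1],
    [0,0,0.14,0,0,0,1],
    [0,0,0.14,0,0,0,1],
  ],
)

```text
time_s: 12.4
tcp_pos: [0.5176, 0.0579, 0.2251]
eef_rot: [-179.5, 0.2, 67.7]
contact_force: [-0.1, -0.4, -1.2]
gripper_width: 0.087
```

```bash
python3 - <<'E'
from h import *
insea();delta(W(-.0765,0.001,.16),10.45)
S=r.camera_info('scene');D=r.camera_info('side');f=.83*6
for a,b,z in(((166,257),(747-398.4,357),.036),((185,98),(743-398.4,191),.17)):
    p=onz(S,310+a[0]/f,170+a[1]/f,z); d=p[:2]-SEAT
    p2,e=tri([ray(S,310+a[0]/f,170+a[1]/f),ray(D,230+b[0]/f,155+b[1]/f)]);d2=p2[:2]-SEAT
    print((d@SX*1000).round(1),(d@SY*1000).round(1),'tri',(d2@SX*1000).round(1),(d2@SY*1000).round(1),p2[2].round(4))
E
```

```text
TCP in seat mm [-75.6   2.7 195.1] F [-0.1 -0.4 -1.2] F seat [-0.2 -0.4]
t 12.4 tcp [0.5176 0.0579 0.2251] rot [-179.52    0.24   67.71] w 0.087
 turn rad [-0.0055  0.008   0.9994] shift mm [-1.8  0.5 35.1]
-72.1 2.0 tri -78.1 1.3 0.0324
-81.4 3.3 tri -85.4 5.1 0.1638
```

Emit:
step_arm(
  deltas=[
    [-0.005,0.008,0.143,0,0,0,1],
    [0,0,0.143,0,0,0,1],
    [0,0,0.143,0,0,0,1],
    [0,0,0.143,0,0,0,1],
    [0,0,0.143,0,0,0,1],
    [0,0,0.143,0,0,0,1],
    [0,0,0.143,0,0,0,1],
    [0,0,0,16,32,0,1],
    [0,0,0,16,32,0,1],
    [0,0,0,0,0,0,1],
  ],
)

```text
time_s: 13.4
tcp_pos: [0.5916, -0.0728, 0.2051]
eef_rot: [-172.1, -0.1, 16.2]
contact_force: [-0.4, -0.2, -1.7]
gripper_width: 0.0877
```

```bash
python3 - <<'E'
from h import *
insea(); im,i=save('wrist','w13'); cv2.imwrite('pics/w13c.png',cv2.resize(im[:240,160:480,::-1],None,fx=2.5,fy=2.5,interpolation=cv2.INTER_CUBIC))
E
```

```text
TCP in seat mm [ -26.6 -139.3  175.1] F [-0.4 -0.2 -1.7] F seat [-0.5 -0.1]
```

View pics/w13c.png

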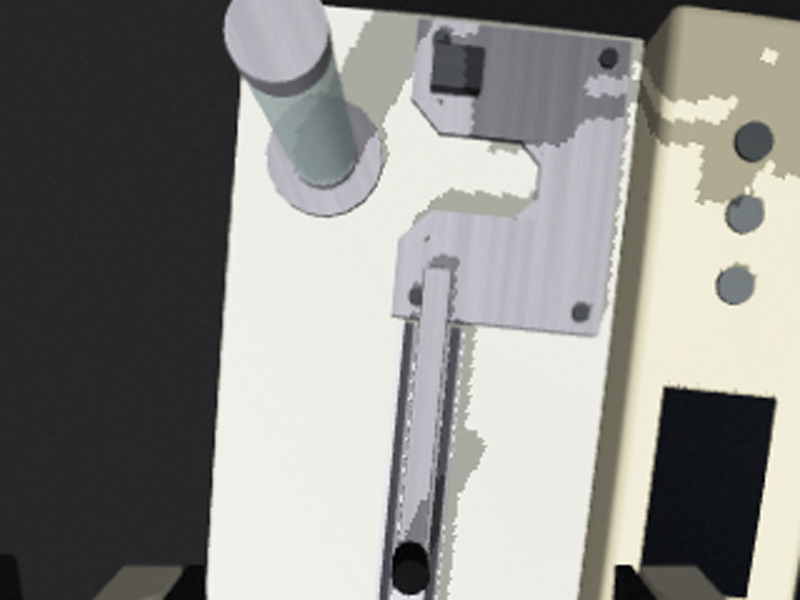

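Very clear: the slot walls run (440,134)-(522,143) and (437,210)-(518,216), the slot end is at x = 540, the flange centre is (326,158) and the bar tip (438,268) is open. I'll refit the unit from this.

```bash
python3 - <<'E'
from h import *
i=r.camera_info('wrist'); v=np.load('pics/w13.npy')
P=lambda x,y,z: onz(i,160+x/2.5,y/2.5,z,v)
def sh(n,x,y,z):
    p=P(x,y,z); d=p[:2]-SEAT; print(n,p[:2].round(4),'seat mm',(d@SX*1000).round(1),(d@SY*1000).round(1)); return p[:2]
c={}
for n,x,y,z in [('bc+',641,38,.047),('bc-',597,335,.047),('fc-',393,317,.047),('screw+',608,57,.047),('screw-',581,312,.047),('uw1',440,134,.047),('uw2',522,143,.047),('lw1',437,210,.047),('lw2',518,216,.047),('end',539,180,.047),('tip',438,268,.056),('knobtop',411,545,.094),('flange',326,158,.036),('top',277,31,.17),('mouth-',400,240,.047),('mouth+',414,97,.047)]:
    c[n]=sh(n,x,y,z)
u=c['screw+']-c['screw-']; print('yaw',np.degrees(np.arctan2(-u[0],u[1]))); u=c['bc+']-c['bc-']; print(np.degrees(np.arctan2(-u[0],u[1])),np.linalg.norm(u))
insea(); delta(W(-.076,0.001,.195),10.45); print(r.get_state()['joints'].round(1))
E
```

```text
bc+ [0.6363 0.1422] seat mm 56.3 64.0
bc- [0.6564 0.0116] seat mm 52.4 -68.1
fc- [ 0.5651 -0.0069] seat mm -40.7 -69.7
screw+ [0.6246 0.1298] seat mm 42.6 54.0
screw- [0.6463 0.0193] seat mm 43.9 -58.6
uw1 [0.5627 0.0762] seat mm -28.0 12.5
uw2 [0.5988 0.0829] seat mm 8.7 12.5
lw1 [0.5708 0.044 ] seat mm -25.9 -20.6
lw2 [0.6063 0.0518] seat mm 10.5 -19.4
end [0.6108 0.0696] seat mm 18.1 -2.7
tip [0.5785 0.0184] seat mm -23.0 -47.2
knobtop [ 0.5994 -0.096 ] seat mm -23.2 -163.5
flange [0.5151 0.0546] seat mm -78.8 -0.1
top [0.5141 0.0552] seat mm -79.6 0.7
mouth- [0.5586 0.0267] seat mm -41.0 -35.4
mouth+ [0.5471 0.0883] seat mm -41.1 27.3
yaw 11.09337353431197
8.763747293273003 0.13216479298767583
TCP in seat mm [ -27.3 -138.1  175.5] F [ 0.1 -0.1  0.3] F seat [ 0.1 -0.1]
t 13.45 tcp [ 0.5907 -0.0717  0.2055] rot [-1.7211e+02 -1.2000e-01  1.6230e+01] w 0.0876
 turn rad [-0.1377  0.0048  0.1008] shift mm [ -34.4 -144.6    0.3]
[   6.    14.8   -2.2   -8.1  -74.4 -167.5]
```

The last joint hit its range at yaw 10°, so I'll use the equivalent yaw 190° instead. In this picture the barrel axis lies about 3.5 mm to the +y side of the slot's centreline, which explains the jam at the +y throat corner.

Emit:
step_arm(
  deltas=[
    [-0.13,0,-0.03,0,0,-15,1],
    [0,0,-0.149,0,0,-10,1],
    [0,0,-0.149,0,0,0,1],
    [0,0,-0.149,0,0,0,1],
    [0,0,-0.149,0,0,0,1],
    [0,0,-0.149,0,0,0,1],
    [0,0,-0.149,0,0,0,1],
    [0,0,-0.149,0,0,0,1],
    [0,0,-0.149,0,0,0,1],
    [0,0,-0.149,0,0,0,1],
  ],
)

```text
time_s: 14.45
tcp_pos: [0.5861, -0.0669, 0.2318]
eef_rot: [179.8, -0.3, 95.2]
contact_force: [0.4, 0.2, -0.4]
gripper_width: 0.0876
```

Emit:
step_arm(
  deltas=[
    [0,0,-0.149,0,0,0,1],
    [0,0,-0.149,0,0,0,1],
    [0,0,-0.149,0,0,0,1],
    [0,0,-0.149,0,0,0,1],
    [0,0,-0.149,0,0,0,1],
    [0,0,-0.149,0,0,0,1],
    [0,0,-0.149,0,0,0,1],
    [0,0,-0.149,0,0,0,1],
    [0,0,-0.149,0,0,0,1],
    [0,0,-0.149,0,0,0,1],
  ],
)

```text
time_s: 15.45
tcp_pos: [0.5806, -0.0582, 0.2347]
eef_rot: [179.5, 0.3, -178.8]
contact_force: [-0.7, 0.5, 0.2]
gripper_width: 0.0875
```

```bash
python3 - <<'E'
from h import *
insea(); delta(W(-.04,.075,.2),190.45); print(r.get_state()['joints'].round(1))
E
```

```text
TCP in seat mm [ -34.8 -123.   204.7] F [-0.7  0.5  0.2] F seat [-0.6  0.6]
t 15.45 tcp [ 0.5806 -0.0582  0.2347] rot [ 179.51    0.34 -178.85] w 0.0875
 turn rad [ 0.008   0.0067 -0.1622] shift mm [ 37.2 194.5   6.1]
[ 13.2  10.2  -7.   -0.4 -72.3 -11.9]
```

Emit:
step_arm(
  deltas=[
    [0.004,0.003,-0.08,9,39,0,1],
    [0.004,0.003,-0.08,8,39,0,1],
    [0,0,0,5,40,0,1],
    [0,0,0,2,40,0,1],
    [0,0,0,0,38,0,1],
    [0,0,0,0,0,0,1],
  ],
)

```text
time_s: 16.05
tcp_pos: [0.5236, 0.1418, 0.2363]
eef_rot: [179.9, 0.2, -168.9]
contact_force: [-0.4, -0.1, -0.5]
gripper_width: 0.0874
```

```bash
python3 - <<'E'
from h import *
insea(); im,i=save('wrist','w14'); print(r.get_state()['eef_rot']); cv2.imwrite('pics/w14c.png',cv2.resize(im[:240,160:480,::-1],None,fx=2.5,fy=2.5,interpolation=cv2.INTER_CUBIC))
E
```

```text
TCP in seat mm [-54.5  84.1 206.3] F [-0.4 -0.1 -0.5] F seat [-0.4 -0.1]
[ 1.79925654e+02  1.56751010e-01 -1.68887916e+02]
```

View pics/w14c.png

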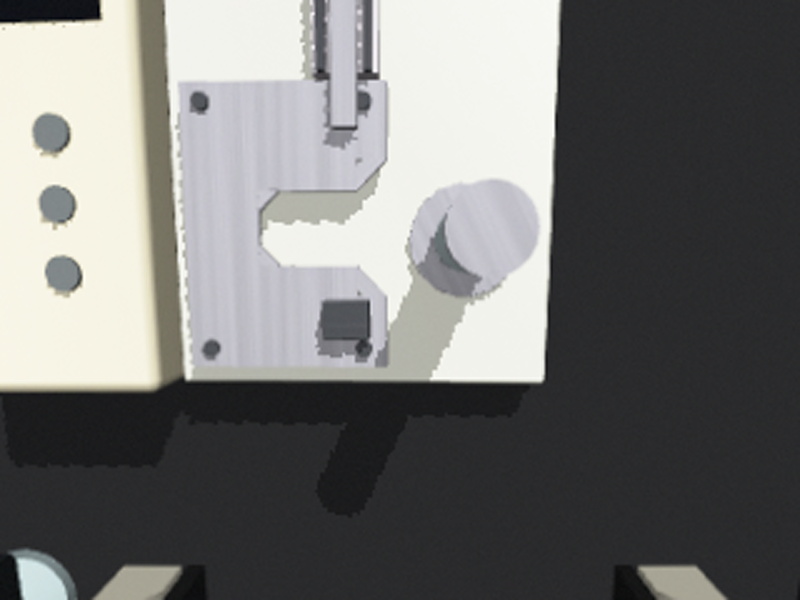

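```bash
python3 - <<'E'
from h import *
i=r.camera_info('wrist'); v=np.load('pics/w14.npy')
def sh(n,x,y,z):
    p=onz(i,160+x/2.5,y/2.5,z,v); d=p[:2]-SEAT; print(n,p[:2].round(4),'seat mm',(d@SX*1000).round(1),(d@SY*1000).round(1)); return p[:2]
c={}
for n,x,y,z in [('bc+',187,367,.047),('bc-',179,83,.047),('fc-',387,80,.047),('fc+',387,367,.047),('screw+',211,348,.047),('screw-',199,101,.047),('lw2',282,190,.047),('lw1',358,190,.047),('uw2',280,266,.047),('uw1',358,266,.047),('end',260,226,.047),('tip',343,127,.056),('flange',465,240,.036),('top',492,228,.17),('m-',387,160,.047),('m+',387,297,.047)]:
    c[n]=sh(n,x,y,z)
u=c['screw+']-c['screw-']; print('yaw',np.degrees(np.arctan2(-u[0],u[1])));u=c['fc+']-c['fc-']; print('yaw',np.degrees(np.arctan2(-u[0],u[1])))
insea(); print(r.get_state()['joints'].round(1))
E
```

```text
bc+ [0.6349 0.1409] seat mm 54.7 63.1
bc- [0.6556 0.0128] seat mm 51.8 -66.7
fc- [ 0.5628 -0.0057] seat mm -42.8 -68.1
fc+ [0.5384 0.1222] seat mm -43.6 62.1
screw+ [0.6244 0.1295] seat mm 42.3 53.7
screw- [0.6454 0.0189] seat mm 43.0 -58.9
lw2 [0.6018 0.0504] seat mm 5.8 -19.9
lw1 [0.567  0.0438] seat mm -29.6 -20.2
uw2 [0.5972 0.0847] seat mm 7.5 14.6
uw1 [0.5608 0.0777] seat mm -29.6 14.3
end [0.6094 0.0684] seat mm 16.5 -3.7
tip [0.5778 0.0191] seat mm -23.5 -46.4
flange [0.5129 0.0558] seat mm -80.7 1.4
top [0.5133 0.0556] seat mm -80.3 1.2
m- [0.5563 0.0282] seat mm -43.0 -33.6
m+ [0.5446 0.0892] seat mm -43.4 28.6
yaw 10.76667755189424
yaw 10.814105644128347
TCP in seat mm [-54.7  82.8 206.4] F [-0.2 -0.8  0.2] F seat [-0.3 -0.7]
[ 35.7   6.2 -11.8  -0.  -71.9 -24.6]
```

The level view agrees with itself: flange and top both put the barrel at (-80.5, 1.3), while the slot axis lies at y = -2.8 in my frame with yaw 10.8°. I'll update the frame and regrip with the jaws along the slot.

```bash
cat >> h.py <<'E'
SEAT=SEAT+.0016*SX-.0028*SY
Y=10.8; SX=np.array([np.cos(np.radians(Y)),np.sin(np.radians(Y))]); SY=np.array([-SX[1],SX[0]])
E
python3 - <<'E'
from h import *
b=np.array([.5131,.0557])-SEAT; print('barrel',b@SX,b@SY); insea(); delta([.5131,.0557,.205],190.8)
E
```

```text
barrel -0.08206864521913977 0.004623377484715007
TCP in seat mm [-55.7  85.9 206.4] F [-0.2 -0.8  0.2] F seat [-0.3 -0.7]
t 16.1 tcp [0.5237 0.1405 0.2364] rot [ 1.7993e+02  1.6000e-01 -1.6889e+02] w 0.0877
 turn rad [0.0013 0.0027 0.0054] shift mm [ 26.9 -81.2  31.2]
```

Emit:
step_arm(
  deltas=[
    [0.001,0.003,0.005,14,-40,0,1],
    [0,0,0,13,-41,0,1],
    [0,0,0,0,0,20,1],
    [0,0,0,0,0,0,1],
  ],
  squeeze=15,
)

```text
time_s: 16.5
tcp_pos: [0.5106, 0.0537, 0.2166]
eef_rot: [180.0, 0.1, -168.9]
contact_force: [0.3, -1.3, -0.3]
gripper_width: 0.0879
```

```bash
python3 - <<'E'
from h import *
insea(); delta([.5131,.0557,.117],190.8)
E
```

```text
TCP in seat mm [-84.9   3.1 186.6] F [ 0.3 -1.3 -0.3] F seat [ 0.  -1.4]
t 16.5 tcp [0.5106 0.0537 0.2166] rot [ 1.7996e+02  5.0000e-02 -1.6891e+02] w 0.0879
 turn rad [0.0007 0.0009 0.005 ] shift mm [-2.7  1.5 99.6]
```

Emit:
step_arm(
  deltas=[
    [0,0,0.005,-2.7,1.5,30,1],
    [0,0,0,0,0,35,1],
    [0,0,0,0,0,25,1],
    [0,0,0,0,0,8,1],
    [0,0,0,0,0,0,1],
  ],
)

```text
time_s: 17.0
tcp_pos: [0.5159, 0.0554, 0.1213]
eef_rot: [180.0, 0.5, -169.2]
contact_force: [-0.0, -0.5, 1.3]
gripper_width: 0.0876
```

```bash
python3 - <<'E'
from h import *
insea(); delta([.5131,.0557,.117],190.8)
E
```

```text
TCP in seat mm [-79.4   3.8  91.3] F [-0.  -0.5  1.3] F seat [-0.1 -0.5]
t 17.0 tcp [0.5159 0.0554 0.1213] rot [ 179.98    0.45 -169.2 ] w 0.0876
 turn rad [0.0003 0.0079 0.0001] shift mm [2.7 0.8 4.3]
```

Emit:
step_arm(
  deltas=[
    [0,0.008,0,2.7,0.8,4,1],
    [0,0,0,0,0,0,1],
  ],
)

```text
time_s: 17.2
tcp_pos: [0.5143, 0.0563, 0.1194]
eef_rot: [180.0, 0.1, -169.2]
contact_force: [0.6, 0.3, 0.6]
gripper_width: 0.0878
```

```bash
python3 - <<'E'
from h import *
insea(); delta([.5131,.0557,.117],190.8)
E
```

```text
TCP in seat mm [-80.8   5.   89.4] F [0.6 0.3 0.6] F seat [0.6 0.1]
t 17.2 tcp [0.5143 0.0563 0.1194] rot [ 1.7997e+02  1.1000e-01 -1.6916e+02] w 0.0878
 turn rad [0.0005 0.002  0.0008] shift mm [ 1.3 -0.4  2.4]
```

Emit:
step_arm(
  deltas=[
    [0,0.002,0,1.3,0,1.5,0],
    [0,0,0,0,0,0,-0.2],
    [0,0,0,0,0,0,-0.4],
    [0,0,0,0,0,0,-0.6],
    [0,0,0,0,0,0,-1],
    [0,0,0,0,0,0,-1],
    [0,0,0,0,0,0,-1],
  ],
  squeeze=25,
)

```text
time_s: 17.9
tcp_pos: [0.5148, 0.0569, 0.121]
eef_rot: [179.9, 0.3, -169.1]
contact_force: [0.1, 0.2, 1.0]
gripper_width: 0.037
```

```bash
python3 - <<'E'
from h import *
look('15'); delta([.5131,.0557,.117],190.8)
E
```

```text
TCP in seat mm [-80.2   5.5  91. ] F [0.1 0.2 1. ] F seat [0.2 0.1]
t 18.0 tcp [0.5147 0.0568 0.1209] rot [ 179.92    0.28 -169.12] w 0.0294
 turn rad [0.0014 0.0048 0.0014] shift mm [ 1.8 -0.8  3.9]
```

View pics/m15.png

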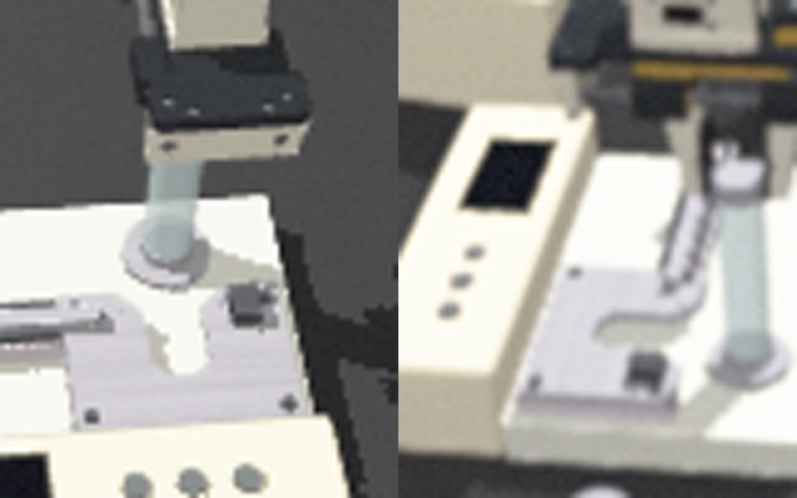

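Emit:
step_arm(
  deltas=[
    [0,0,0,0,0,0,-1],
    [0,0.003,0.001,0,0,-2.5,-1],
    [0,0,0,0,-4.5,0,-1],
    [0,0,0,0,0,0,-1],
  ],
)

```text
time_s: 18.4
tcp_pos: [0.5149, 0.052, 0.1229]
eef_rot: [179.9, -0.0, -169.2]
contact_force: [0.2, -0.2, -1.5]
gripper_width: 0.0288
```

```bash
python3 - <<'E'
from h import *
insea(); delta(W(-.08,.0009,.093),190.8)
E
```

```text
TCP in seat mm [-81.    0.6  92.9] F [ 0.2 -0.2 -1.5] F seat [ 0.2 -0.2]
t 18.4 tcp [0.5149 0.052  0.1229] rot [ 1.7992e+02 -1.0000e-02 -1.6918e+02] w 0.0288
 turn rad [ 0.0014 -0.0001  0.0004] shift mm [-1.   0.3 -0.1]
```

Raised about 2 mm, level and on the slot's axis. Sliding in.

Emit:
step_arm(
  deltas=[
    [0,0,0,-10,0,0,-1],
    [0,0,0,-10,0,0,-1],
    [0,0,0,-10,0,0,-1],
    [0,0,0,-8,0,0,-1],
  ],
)

```text
time_s: 18.8
tcp_pos: [0.555, 0.0594, 0.1229]
eef_rot: [179.9, 0.0, -169.2]
contact_force: [0.6, 0.9, -1.5]
gripper_width: 0.0292
```

```bash
python3 - <<'E'
from h import *
insea(); delta(W(-.03,.0009,.093),190.8)
E
```

```text
TCP in seat mm [-40.2   0.4  92.9] F [ 0.6  0.9 -1.5] F seat [0.8 0.7]
t 18.8 tcp [0.555  0.0594 0.1229] rot [ 179.91    0.   -169.19] w 0.0292
 turn rad [0.0015 0.0001 0.0001] shift mm [-10.2   0.5  -0.1]
```

Emit:
step_arm(
  deltas=[
    [0,0,0,-5,0.5,0,-1],
    [0,0,0,-5,0,0,-1],
    [0,0,0,-4,0,0,-1],
  ],
)

```text
time_s: 19.1
tcp_pos: [0.5707, 0.063, 0.122]
eef_rot: [179.9, -0.1, -169.2]
contact_force: [-0.5, 1.0, -1.4]
gripper_width: 0.0292
```

```bash
python3 - <<'E'
from h import *
look('16'); delta(W(-.02,.0009,.093),190.8)
E
```

```text
TCP in seat mm [-24.1   1.   92. ] F [-0.5  1.  -1.4] F seat [-0.4  1. ]
t 19.2 tcp [0.5707 0.063  0.122 ] rot [ 1.7994e+02 -6.0000e-02 -1.6921e+02] w 0.029
 turn rad [ 0.0011 -0.001  -0.0001] shift mm [-4.1 -0.1 -1. ]
```

View pics/m16.png

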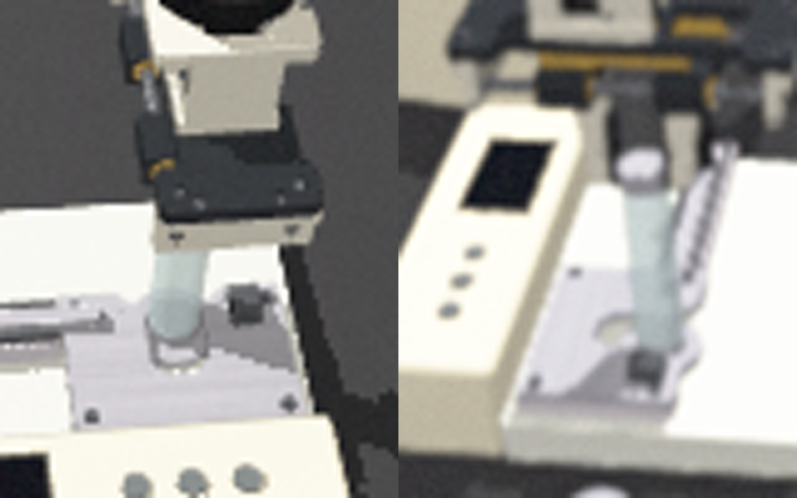

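It is past the throat without resistance. Continuing.

Emit:
step_arm(
  deltas=[
    [0,0,0,-5,0,0,-1],
    [0,0,0,-5,0,0,-1],
    [0,0,0,-4,0,0,-1],
  ],
)

```text
time_s: 19.5
tcp_pos: [0.5847, 0.0656, 0.1223]
eef_rot: [179.9, -0.1, -169.2]
contact_force: [0.1, -0.4, -1.7]
gripper_width: 0.0287
```

```bash
python3 - <<'E'
from h import *
insea(); delta(W(0,.0009,.092),190.8)
E
```

```text
TCP in seat mm [-9.9  1.  92.3] F [ 0.1 -0.4 -1.7] F seat [-0.  -0.4]
t 19.5 tcp [0.5847 0.0656 0.1223] rot [ 1.7993e+02 -5.0000e-02 -1.6920e+02] w 0.0287
 turn rad [ 0.0013 -0.0009  0.    ] shift mm [-9.9 -0.1  0.3]
```

Emit:
step_arm(
  deltas=[
    [0,0,0,-4,0,0,-1],
    [0,0,0,-3,0,0,-1],
    [0,0,0,-2,0,0,-1],
  ],
)

```text
time_s: 19.8
tcp_pos: [0.5946, 0.0676, 0.1223]
eef_rot: [179.9, -0.0, -169.2]
contact_force: [0.7, 0.1, -2.4]
gripper_width: 0.0289
```

```bash
python3 - <<'E'
from h import *
insea(); delta(W(0,.0009,.092),190.8)
E
```

```text
TCP in seat mm [ 0.2  1.  92.3] F [ 0.7  0.1 -2.4] F seat [ 0.8 -0. ]
t 19.8 tcp [0.5946 0.0676 0.1223] rot [ 1.7992e+02 -4.0000e-02 -1.6920e+02] w 0.0289
 turn rad [ 0.0013 -0.0007  0.    ] shift mm [ 0.2 -0.1  0.3]
```

Push gently until contact with the slot's end.

Emit:
step_arm(
  deltas=[
    [0,0,0,-2,0,0,-1],
    [0,0,0,-1.5,0,0,-1],
  ],
)

```text
time_s: 20.0
tcp_pos: [0.5979, 0.0681, 0.1222]
eef_rot: [179.9, -0.1, -169.2]
contact_force: [-3.0, -0.3, 0.2]
gripper_width: 0.0289
```

```bash
python3 - <<'E'
from h import *
look('17')
E
```

```text
TCP in seat mm [ 3.5  0.9 92.2] F [-3.  -0.3  0.2] F seat [-3.   0.3]
```

View pics/m17.png

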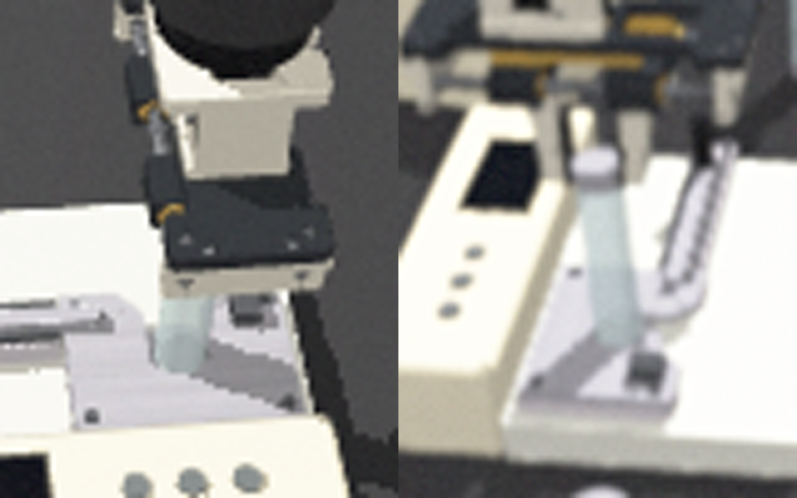

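Slot filled: the glass is at scene crop (181,345) against the end, with a -3 N reaction. I lower it to the deck.

Emit:
step_arm(
  deltas=[
    [0,0,0,0,0,1,-1],
    [0,0,0,0,0,1,-1],
  ],
  squeeze=12,
)

```text
time_s: 20.3
tcp_pos: [0.598, 0.0678, 0.1211]
eef_rot: [180.0, -0.1, -169.2]
contact_force: [-4.1, -0.3, 10.1]
gripper_width: 0.0296
```

```bash
python3 - <<'E'
from h import *
insea()
E
```

```text
TCP in seat mm [ 3.6  0.6 91.1] F [-4.1 -0.3 10.1] F seat [-4.1  0.5]
```

It stands on the deck at the expected height (91.1). Open slowly.

Emit:
step_arm(
  deltas=[
    [0,0,0,0,0,-0.3,-0.2],
    [0,0,0,0,0,0,0],
    [0,0,0,0,0,0,0.3],
    [0,0,0,0,0,0,0.3],
  ],
)

```text
time_s: 20.7
tcp_pos: [0.5994, 0.0683, 0.1225]
eef_rot: [179.9, 0.2, -169.2]
contact_force: [0.7, -0.4, 0.4]
gripper_width: 0.0533
```

```bash
python3 - <<'E'
from h import *
look('18')
E
```

```text
TCP in seat mm [ 5.1  0.9 92.5] F [ 0.7 -0.4  0.4] F seat [ 0.6 -0.5]
```

View pics/m18.png

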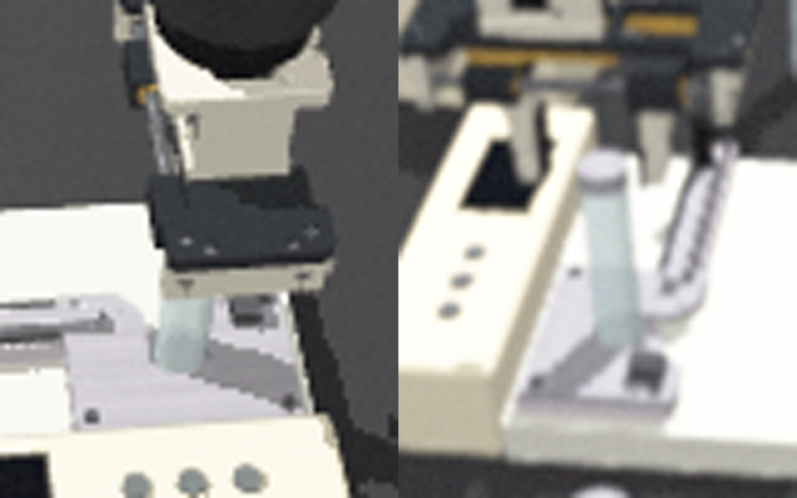

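Released, and the barrel stands home. I raise, then go behind the knob (bar ≈ 0.016, knob at y ≈ -174).

Emit:
step_arm(
  deltas=[
    [0,0,0,-1,0,-15,0.3],
    [0,0,0,2,0,-35,0.3],
    [0,0,0,0,0,-40,0.3],
    [0,0,0,0,0,-10,0.3],
    [0,0,0,8,-30,0,0],
    [0,0,0,8,-45,0,-1],
    [0,0,0,8,-45,0,-1],
    [0,0,0,6,-45,0,-1],
    [0,0,0,0,-40,0,-1],
    [0,0,0,0,0,0,-1],
  ],
)

```text
time_s: 21.8
tcp_pos: [0.6079, -0.1444, 0.2246]
eef_rot: [180.0, 0.1, -168.9]
contact_force: [0.3, 1.3, -0.6]
gripper_width: 0.0148
```

```bash
python3 - <<'E'
from h import *
insea(); delta(W(-.026,-.206,.040),190.8)
save('scene','s19');save('side','d19')
a=cv2.imread('pics/s19.png');b=cv2.imread('pics/d19.png')
cv2.imwrite('pics/m19.png',np.hstack([cv2.resize(a[140:300,230:390],None,fx=2.5,fy=2.5,interpolation=cv2.INTER_CUBIC),cv2.resize(b[110:270,200:360],None,fx=2.5,fy=2.5,interpolation=cv2.INTER_CUBIC)]))
print(r.get_state()['joints'].round(0))
E
```

```text
TCP in seat mm [ -26.5 -209.7  194.6] F [ 0.3  1.3 -0.6] F seat [0.5 1.3]
t 21.8 tcp [ 0.6079 -0.1444  0.2246] rot [ 1.7996e+02  1.4000e-01 -1.6888e+02] w 0.0148
 turn rad [0.0007 0.0025 0.0057] shift mm [-1.000e-01  3.600e+00  1.546e+02]
[  5.  14.  -3.  -0. -72.   7.]
```

View pics/m19.png

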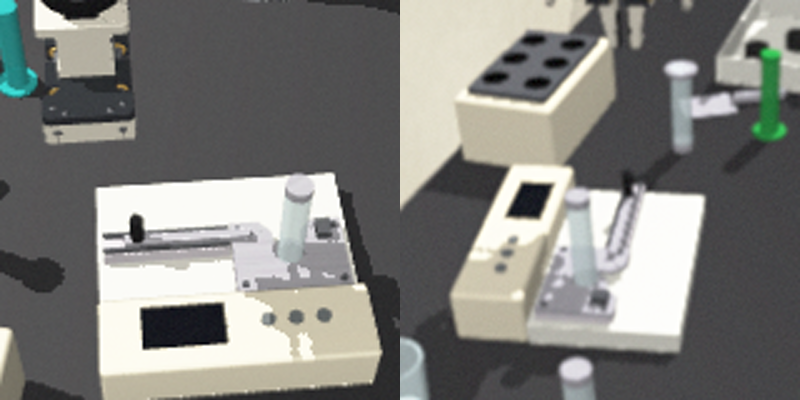

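The barrel stands upright in the slot, and the gripper is behind the knob. Descending.

Emit:
step_arm(
  deltas=[
    [0,0.002,0.005,0,0,40,-1],
    [0,0,0,0,0,45,-1],
    [0,0,0,0,0,30,-1],
    [0,0,0,0,0,0,-1],
  ],
)

```text
time_s: 22.3
tcp_pos: [0.6093, -0.1378, 0.1082]
eef_rot: [179.9, 0.3, -168.9]
contact_force: [-1.2, -0.1, -0.8]
gripper_width: 0.0003
```

```bash
python3 - <<'E'
from h import *
insea(); delta(W(-.026,-.206,.042),190.8)
E
```

```text
TCP in seat mm [ -23.8 -203.5   78.2] F [-1.2 -0.1 -0.8] F seat [-1.2  0.1]
t 22.3 tcp [ 0.6093 -0.1378  0.1082] rot [ 179.94    0.33 -168.93] w 0.0003
 turn rad [0.0011 0.0058 0.0047] shift mm [ 2.4 -2.6 36.2]
```

Emit:
step_arm(
  deltas=[
    [0,0.005,0.004,2.4,-3,20,-1],
    [0,0,0,0,0,15,-1],
    [0,0,0,0,0,0,-1],
  ],
)

```text
time_s: 22.6
tcp_pos: [0.61, -0.1385, 0.0763]
eef_rot: [-180.0, 0.2, -168.9]
contact_force: [0.1, -0.0, 0.5]
gripper_width: 0.0007
```

```bash
python3 - <<'E'
from h import *
insea(); delta(W(-.026,-.206,.042),190.8)
E
```

```text
TCP in seat mm [ -23.3 -204.2   46.3] F [ 0.1 -0.   0.5] F seat [ 0.1 -0. ]
t 22.6 tcp [ 0.61   -0.1385  0.0763] rot [-179.97    0.21 -168.89] w 0.0007
 turn rad [-0.0005  0.0036  0.0054] shift mm [ 2.7 -1.7  4.2]
```

Emit:
step_arm(
  deltas=[
    [0,0.003,0.005,2.5,5,4,-1],
    [0,0,0,0,10,0,-1],
    [0,0,0,0,10,0,-1],
    [0,0,0,0,12,0,-1],
    [0,0,0,0,12,0,-1],
  ],
)

```text
time_s: 23.1
tcp_pos: [0.6009, -0.0865, 0.0781]
eef_rot: [-179.9, 0.5, -169.1]
contact_force: [-0.1, 0.2, 0.3]
gripper_width: 0.0002
```

```bash
python3 - <<'E'
from h import *
insea(); delta(W(-.026,-.118,.042),190.8)
save('scene','s20');save('side','d20')
a=cv2.imread('pics/s20.png');b=cv2.imread('pics/d20.png')
cv2.imwrite('pics/m20.png',np.hstack([cv2.resize(a[140:300,230:390],None,fx=2.5,fy=2.5,interpolation=cv2.INTER_CUBIC),cv2.resize(b[110:270,200:360],None,fx=2.5,fy=2.5,interpolation=cv2.INTER_CUBIC)]))
E
```

```text
TCP in seat mm [ -22.5 -151.5   48.1] F [-0.1  0.2  0.3] F seat [-0.1  0.2]
t 23.1 tcp [ 0.6009 -0.0865  0.0781] rot [-179.88    0.46 -169.14] w 0.0002
 turn rad [-0.0021  0.0081  0.001 ] shift mm [ 3.5 33.5  6. ]
```

View pics/m20.png

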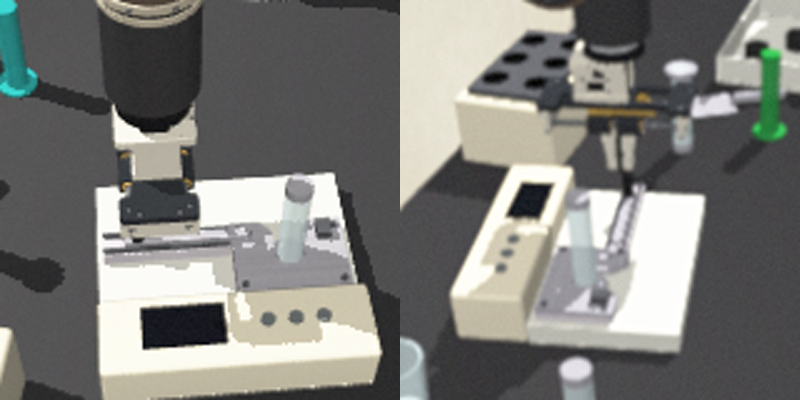

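```bash
python3 - <<'E'
from h import *
a=cv2.imread('pics/s20.png');b=cv2.imread('pics/d20.png')
cv2.imwrite('pics/z20.png',np.hstack([cv2.resize(a[205:255,265:315],None,fx=8,fy=8,interpolation=cv2.INTER_CUBIC),cv2.resize(b[155:205,265:315],None,fx=8,fy=8,interpolation=cv2.INTER_CUBIC)]))
for n in('scene','side'):
  i=r.camera_info(n)
  for q in(.016,.03,.05): print(n,q,proj(i,W(-.026,-.19+q,.064)).round(1),proj(i,W(-.026,-.06+q,.026)).round(1))
E
```

```text
scene 0.016 [283.7 226.7] [329.3 231.7]
scene 0.03 [288.7 226.4] [334.1 231.4]
scene 0.05 [295.9 225.9] [341.  230.9]
side 0.016 [290.5 178.9] [284.4 210.9]
side 0.03 [289.8 181.1] [283.6 213.6]
side 0.05 [288.8 184.4] [282.5 217.5]
```

View pics/z20.png

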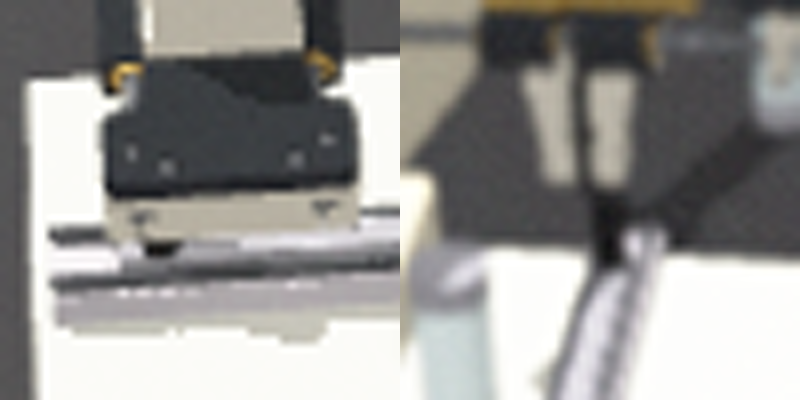

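```bash
python3 - <<'E'
from h import *
s=r.get_state(); print(s['tcp_pos'],s['joints'].round(1))
for n,o in(('scene',(265,205)),('side',(265,155))):
  i=r.camera_info(n)
  f=lambda P:((proj(i,P)-o)*8).round()
  print(n,'tip',f(s['tcp_pos']),'graspt',f(s['tcp_pos']+[0,0,.019]),'knobtop',f(W(-.026,-.174,.064)),'knobbase',f(W(-.026,-.174,.026)),'kt150',f(W(-.026,-.133,.064)),'kb',f(W(-.026,-.133,.026)))
E
```

```text
[ 0.60074191 -0.08587249  0.07801801] [ 10.4  19.1 -16.9   0.1 -53.6   0.5]
scene tip [218. 205.] graspt [217. 173.] knobtop [150. 174.] knobbase [153. 237.] kt150 [267. 166.] kb [268. 229.]
side tip [189. 253.] graspt [186. 215.] knobtop [204. 191.] knobbase [209. 266.] kt150 [187. 244.] kb [193. 320.]
```

```bash
python3 - <<'E'
from h import *
a=cv2.imread('pics/s19.png');b=cv2.imread('pics/s20.png')
cv2.imwrite('pics/z21.png',np.hstack([cv2.resize(x[205:275,310:380],None,fx=5.6,fy=5.6,interpolation=cv2.INTER_CUBIC) for x in(a,b)]))
E
```

```text
(no output)
```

View pics/z21.png

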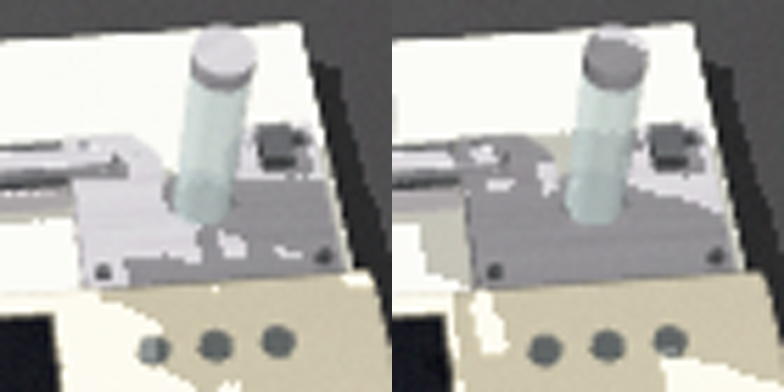

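```bash
python3 - <<'E'
from h import *
i=r.camera_info('side'); f=.83*6
for P in (W(.0051,.0009,.0925),):
    p=proj(i,P); print('m18',(p-[230,155])*f+[398.4,0])
im,_=save('wrist','w22'); print(r.get_state()['contact_force'])
save('side','d22'); b=cv2.imread('pics/d22.png'); cv2.imwrite('pics/d22c.png',cv2.resize(b[120:220,240:340],None,fx=6,fy=6,interpolation=cv2.INTER_CUBIC))
E
```

```text
m18 [598.05317936 231.93483374]
[1.40684151 0.00439722 0.41622356]
```

View pics/d22c.png

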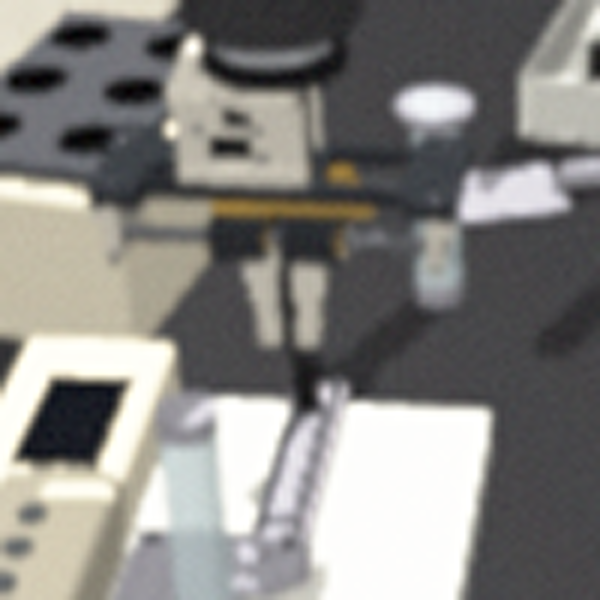

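View pics/w22.png

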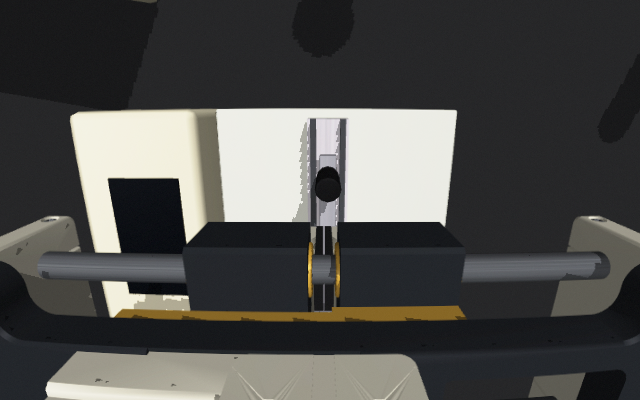

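The knob and bar have not moved. The wrist view shows the knob at (328,185), behind the fingers, and the side view shows the fingertips about 28 mm higher than the reported TCP. They passed over the knob, so I go back behind it and descend lower while watching.

Emit:
step_arm(
  deltas=[
    [0,0,0,0,0,-15,-1],
    [0,0.008,0,3,-25,0,-1],
    [0,0,0,0,-32,0,-1],
    [0,0,0,0,0,15,-1],
    [0,0,0,0,0,10,-1],
    [0,0,0,0,0,5,-1],
  ],
)

```text
time_s: 23.9
tcp_pos: [0.6097, -0.1466, 0.0632]
eef_rot: [-179.8, 0.0, -169.1]
contact_force: [-0.4, 0.0, 0.4]
gripper_width: 0.0005
```

```bash
python3 - <<'E'
from h import *
insea(); delta(W(-.026,-.206,.042),190.8)
save('side','d23'); b=cv2.imread('pics/d23.png'); cv2.imwrite('pics/d23c.png',cv2.resize(b[120:220,240:340],None,fx=6,fy=6,interpolation=cv2.INTER_CUBIC))
E
```

```text
TCP in seat mm [ -25.1 -212.2   33.2] F [-0.4  0.   0.4] F seat [-0.3  0.1]
t 23.9 tcp [ 0.6097 -0.1466  0.0632] rot [-1.7982e+02  2.0000e-02 -1.6907e+02] w 0.0005
 turn rad [-0.0031  0.0004  0.0023] shift mm [ 0.9  6.2 -8.9]
```

View pics/d23c.png

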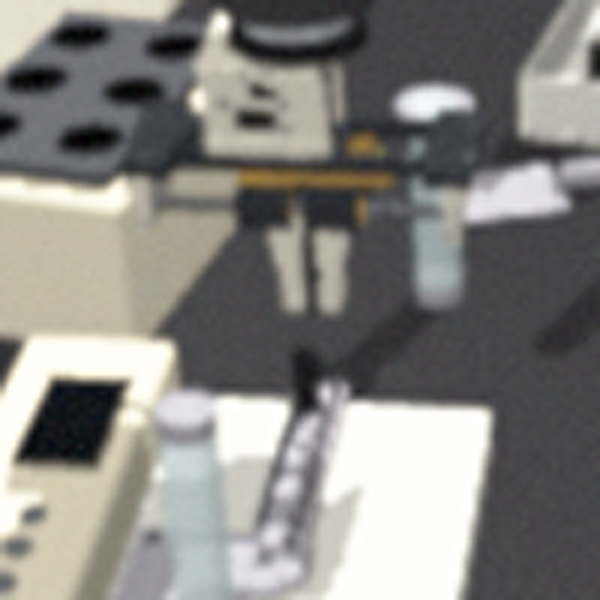

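```bash
python3 - <<'E'
from h import *
i=r.camera_info('side')
for z in (.0332,.05,.06,.07,.08): print(z,((proj(i,W(-.0251,-.212,z))-[240,120])*6).round())
E
```

```text
0.0332 [315. 363.]
0.05 [313. 339.]
0.06 [312. 324.]
0.07 [312. 309.]
0.08 [311. 294.]
```

Emit:
step_arm(
  deltas=[
    [0,0,0,0,0,12,-1],
    [0,0,0,0,0,10,-1],
    [0,0,0,0,0,3,-1],
  ],
)

```text
time_s: 24.25
tcp_pos: [0.6093, -0.1455, 0.0359]
eef_rot: [-179.8, -0.0, -169.0]
contact_force: [-0.4, -0.4, 0.1]
gripper_width: 0.0003
```

```bash
python3 - <<'E'
from h import *
insea(); 
save('side','d24'); b=cv2.imread('pics/d24.png'); cv2.imwrite('pics/d24c.png',cv2.resize(b[120:220,240:340],None,fx=6,fy=6,interpolation=cv2.INTER_CUBIC))
E
```

```text
TCP in seat mm [ -25.3 -211.1    5.9] F [-0.4 -0.4  0.1] F seat [-0.5 -0.3]
```

View pics/d24c.png

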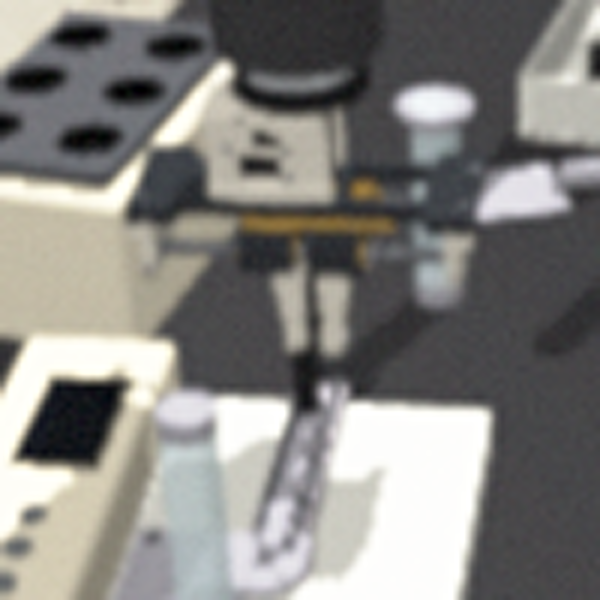

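The tips are now at mid-knob height. Pushing.

Emit:
step_arm(
  deltas=[
    [0,0,0,0,8,0,-1],
    [0,0,0,0,8,0,-1],
    [0,0,0,0,10,0,-1],
    [0,0,0,0,10,0,-1],
    [0,0,0,0,10,0,-1],
  ],
)

```text
time_s: 24.8
tcp_pos: [0.6003, -0.0975, 0.0362]
eef_rot: [-179.8, 0.0, -169.0]
contact_force: [1.4, 0.0, -2.1]
gripper_width: 0.0005
```

```bash
python3 - <<'E'
from h import *
insea(); delta(W(-.026,-.118,.006),190.8)
E
```

```text
TCP in seat mm [ -25.1 -162.2    6.2] F [ 1.4  0.  -2.1] F seat [ 1.4 -0.2]
t 24.8 tcp [ 0.6003 -0.0975  0.0362] rot [-1.7979e+02  1.0000e-02 -1.6901e+02] w 0.0005
 turn rad [-0.0036  0.0001  0.0033] shift mm [ 0.8 44.2  0.1]
```

```bash
python3 - <<'E'
from h import *
save('side','d25'); save('scene','s25'); b=cv2.imread('pics/d25.png');a=cv2.imread('pics/s25.png')
cv2.imwrite('pics/m25.png',np.hstack([cv2.resize(a[200:270,270:370],None,fx=4,fy=4,interpolation=cv2.INTER_CUBIC),cv2.resize(b[150:220,240:340],None,fx=4,fy=4,interpolation=cv2.INTER_CUBIC)]))
E
```

```text
(no output)
```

View pics/m25.png

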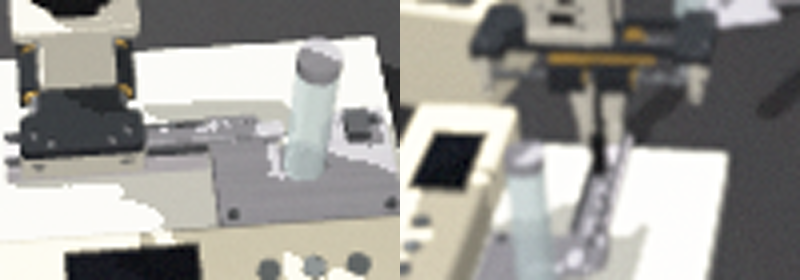

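The bar tip is now at scene pixel about (341,232), i.e. bar ≈ 0.05, so it is moving. Continue.

Emit:
step_arm(
  deltas=[
    [0,0,0,0,10,0,-1],
    [0,0,0,0,10,0,-1],
    [0,0,0,0,8,0,-1],
    [0,0,0,0,5,0,-1],
  ],
)

```text
time_s: 25.3
tcp_pos: [0.5938, -0.0624, 0.0366]
eef_rot: [-179.8, 0.0, -168.9]
contact_force: [0.2, -1.3, -1.1]
gripper_width: 0.0006
```

```bash
python3 - <<'E'
from h import *
insea()
E
```

```text
TCP in seat mm [ -25.  -126.5    6.6] F [ 0.2 -1.3 -1.1] F seat [-0.1 -1.3]
```

Emit:
step_arm(
  deltas=[
    [0,0,0,0,4,0,-1],
    [0,0,0,0,4,0,-1],
    [0,0,0,0,4,0,-1],
  ],
)

```text
time_s: 25.6
tcp_pos: [0.592, -0.0537, 0.0368]
eef_rot: [-179.5, -0.0, -168.8]
contact_force: [13.0, -42.1, -12.5]
gripper_width: 0.0005
```

```bash
python3 - <<'E'
from h import *
insea()
E
```

```text
TCP in seat mm [ -25.  -117.6    6.8] F [ 13.  -42.1 -12.5] F seat [  4.9 -43.8]
```

The stop is reached firmly. I back off and raise.

Emit:
step_arm(
  deltas=[
    [0,0,0,0,-8,0,-1],
    [0,0,0,0,-20,0,-1],
    [0,0,0,0,0,-30,-1],
    [0,0,0,0,0,-45,-1],
    [0,0,0,0,0,-45,-1],
    [0,0,0,0,-40,-45,-1],
    [0,0,0,0,-40,-10,-1],
    [0,0,0,0,-20,0,-1],
    [0,0,0,0,0,0,-1],
  ],
)

```text
time_s: 26.5
tcp_pos: [0.6153, -0.1744, 0.2121]
eef_rot: [-179.4, -0.1, -168.8]
contact_force: [-0.1, -0.3, -0.2]
gripper_width: 0.0007
```

```bash
python3 - <<'E'
from h import *
insea()
save('side','d27'); save('scene','s27'); b=cv2.imread('pics/d27.png');a=cv2.imread('pics/s27.png')
cv2.imwrite('pics/m27.png',np.hstack([cv2.resize(a[190:280,280:380],None,fx=4,fy=4,interpolation=cv2.INTER_CUBIC),cv2.resize(b[160:250,230:330],None,fx=4,fy=4,interpolation=cv2.INTER_CUBIC)]))
for n,o in(('scene',(280,190)),('side',(230,160))):
  i=r.camera_info(n)
  for q in(.082,.09): print(n,q,((proj(i,W(-.026,-.19+q,.064))-o)*4).round(),((proj(i,W(-.026,-.06+q,.026))-o)*4).round())
  print(n,'foot/top',((proj(i,W(0,0,.017))-o)*4).round(),((proj(i,W(0,0,.14))-o)*4).round())
E
```

```text
TCP in seat mm [ -24.8 -240.5  182.1] F [-0.1 -0.3 -0.2] F seat [-0.1 -0.3]
scene 0.082 [109. 141.] [288. 161.]
scene 0.09 [121. 140.] [299. 160.]
scene foot/top [262. 200.] [277.  93.]
side 0.082 [228. 119.] [202. 256.]
side 0.09 [227. 125.] [200. 262.]
side foot/top [175. 245.] [162. 113.]
```

View pics/m27.png

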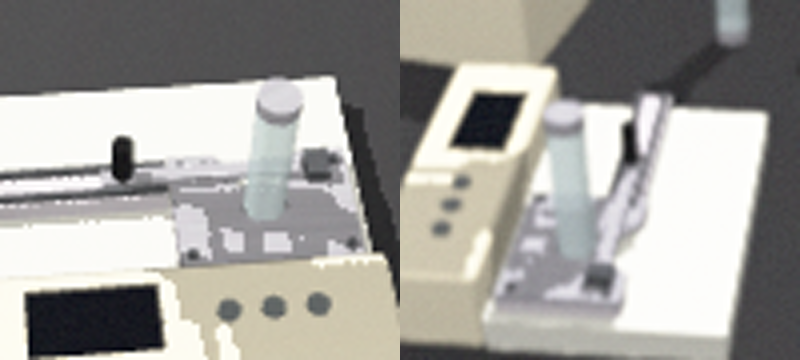

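View pics/s27.png

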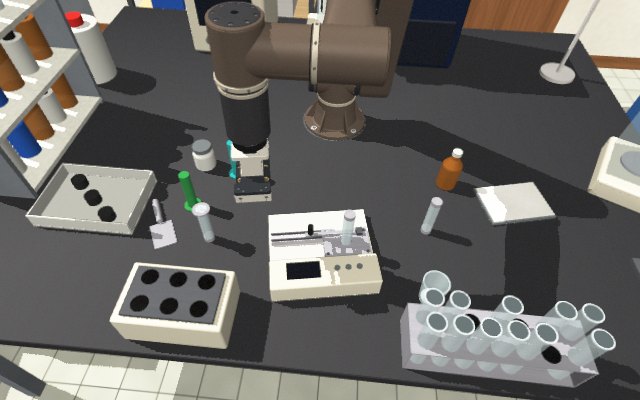

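The knob top at (122,140) matches bar = 0.090 and the barrel is upright. One level wrist view to check the seating before I hand in.

Emit:
step_arm(
  deltas=[
    [0,0,0,0,30,-20,-1],
    [0,0,0,0,42,0,-1],
    [0,0,0,0,42,0,-1],
    [0,0,0,0,42,0,-1],
    [0,0,0,0,42,0,-1],
    [0,0,0,0,42,0,-1],
    [0,0,0,0,42,0,-1],
    [0,0,0,0,42,0,-1],
    [0,0,0,0,0,0,-1],
    [0,0,0,0,0,0,-1],
  ],
)

```text
time_s: 27.6
tcp_pos: [0.5401, 0.166, 0.2229]
eef_rot: [-179.6, -0.8, -168.3]
contact_force: [0.2, -0.2, -1.0]
gripper_width: 0.0006
```

```bash
python3 - <<'E'
from h import *
insea(); im,i=save('wrist','w28'); cv2.imwrite('pics/w28c.png',cv2.resize(im[:240,160:480,::-1],None,fx=2.5,fy=2.5,interpolation=cv2.INTER_CUBIC))
E
```

```text
TCP in seat mm [-34.9 107.9 192.9] F [ 0.2 -0.2 -1. ] F seat [ 0.2 -0.3]
```

View pics/w28c.png

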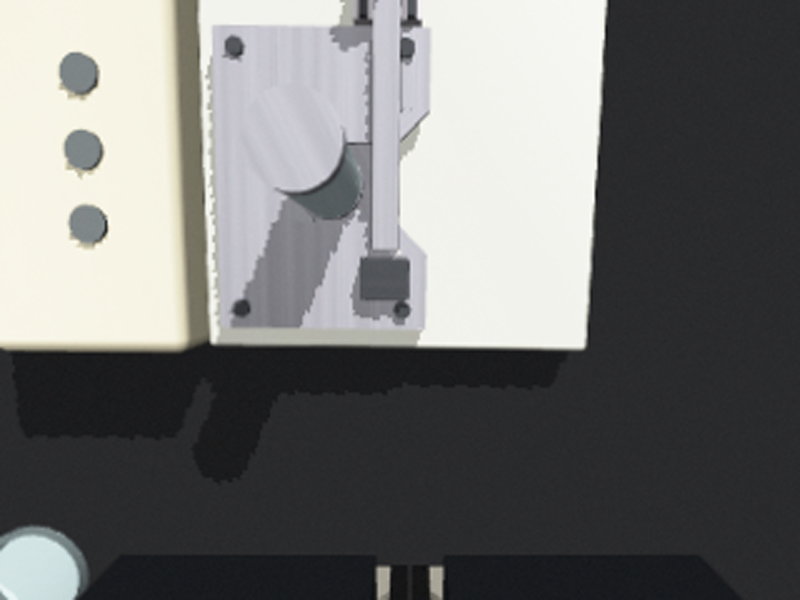

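```bash
python3 - <<'E'
from h import *
i=r.camera_info('wrist'); v=np.load('pics/w28.npy')
for n,x,y,z in [('screw+',241,308,.047),('screw-',233,46,.047),('fc-',430,27,.047),('fc+',425,328,.047),('tip',386,250,.056),('top',292,138,.17),('glass+y edge on plate',332,219,.047)]:
    p=onz(i,160+x/2.5,y/2.5,z,v); d=p[:2]-SEAT; print(n,(d@SX*1000).round(1),(d@SY*1000).round(1))
E
```

```text
screw+ 40.9 56.2
screw- 41.3 -56.5
fc- -44.1 -65.3
fc+ -44.6 64.3
tip -26.2 29.5
top 0.6 -0.1
glass+y edge on plate -1.5 16.0
```

```bash
python3 -c "
from h import *
print(r.close_job())"
```

```text
the job is handed in; nothing more can be done
None
```

The flanged barrel is mounted in the slot with the locking bar closed behind it, and I handed the job in at about 27.7 s. No verdict was reported.

**What I did**
- I picked the clear tube with the foot flange, carried it to the bare deck and slid it in.
- The first slide jammed at the slot's throat because the barrel was about 3 mm off-line. It leaned by an estimated 0.25 rad in the jaws.
- I backed out, stood it upright on the deck and re-measured with the wrist camera. Then I regripped with the jaws along the slot and slid it home with no resistance until the slot's end.
- I set it down, released it, then pushed the bar to its stop and backed away.

**Last checks (wrist camera, in the seat frame I measured)**

| Item | Measured | Target |
|---|---|---|
| Barrel top, x / y | 0.6 mm / -0.1 mm | -6 to 5 mm / ±5 mm |
| Glass at plate height, x / y | about -1.5 mm / 1 mm | same |
| Bar position | about 0.0895 m | above 0.082 m |

- The barrel looks upright in all three views.
- The gripper is clear of everything.
- In the final overview picture the jar, the bottle and the plain and rimmed tubes look undisturbed. The turquoise look-alike was mostly hidden behind the arm. I did not measure the beaker separately.

**What disagreed or went wrong**
- My first unit position from the scene and side cameras was about 3 mm off sideways.
- By the pictures, the fingertips were about 30–35 mm higher than the reported TCP, so the first push passed over the knob without touching it.
- The final push peaked at 44 N on the fingers against the stop. I took the 40 N limit to cover the arm and gripper body rather than the fingers.

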